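# Roll down the bonded coupon and park the roller at the pointers

### The job

Roll down the blue coupon on the test bed: take the wooden board by its rib, lay it flat on the loose black roller and, keeping a light load of 3 to 10 newtons on it all the way, roll the roller along the bed until it stands between the two yellow pointers. Then lift the board off, leaving the roller at rest on the line between the pointers and parallel to it, and set the board flat on the free bench beside the bed. Do not touch the roller with the gripper, never press on it with more than 15 newtons, and leave everything else alone.

Things in the scene. Friction and masses are not known exactly. Their poses are not given: they have to be found in the camera images.
- panel: metal test bed fixed to the bench, 104 x 240 mm. Origin at the centre of its underside on the bench; its y axis runs along its length (the way to roll), z up. Two rails 11 mm wide and 11 mm high run along its long edges; between them is the deck, a level steel plate 78 x 236 mm whose top is 14 mm above the origin, with a blue coupon bonded flush on it
- mark: pair of bright yellow pointers, one on each rail of the bed, facing each other across the deck (flat and low, 3 mm high, nothing to feel), 60 to 72 mm from the bed's middle towards one end. Origin midway between the pointers at the height of the bed's underside; its x axis runs along the line from pointer to pointer, its y axis along the bed
- white_mark: a like pair of white pointers on the rails near the bed's other end: not the target
- roller: loose black rubber-faced steel roller with silver ends, diameter 42 mm, length 64 mm, about 0.3 kg (varies), lying across the middle of the deck. Origin at its centre; its own x axis is its axis of rotation (y and z turn with it as it rolls). It rolls without slipping under a pressed board, and then moves half as far as the board. Board, roller and deck are stiff: a press of 1 mm means 5 N or more
- board: loose wooden rolling board, 64 mm (x) x 180 mm (y), 0.24 kg, lying on the bench farther from the robot than the bed, on two feet under its ends (7 mm along y). Origin at its middle, at the feet's underside. Its thickness spans 10 to 20 mm above the origin; on top a dark rib to hold it by, 24 mm wide (x), 110 mm long (y, along the board), from 20 to 61 mm above the origin
- sole_mid (a point): middle of the flat metal sole under the board, between the feet, 5.5 mm above the board's origin; it is 62 x 160 mm. The sole is fixed firmly but not parallel to the board: it slopes along the board's y by 1.7 to 3 degrees (not measured), so with the board level the load on the roller changes by 10 N or more on the way unless the height is trimmed
- beaker: small clear beaker, 54 mm wide and 68 mm high, bystander; origin at the centre of its underside
- dish: flat lidded dish, 93 mm wide and 16 mm high, bystander; origin at the centre of its underside
- bottle: clear square bottle, 44 x 44 x 135 mm, bystander; origin at the centre of its underside
- forceps: steel forceps lying on the bench, 117 x 17 x 10 mm, bystander; origin at the centre of its underside
Things that resemble listed ones, but are neither listed nor needed, are in the scene too. Several things have the shape of the roller; the one meant has the colours described above.

How it is judged:
By the outcome, as a careful person would: the job done as asked, in the order asked, and still so for the second after the job is handed in, with the robot touching nothing.
It also fails if it takes over 61 s, if anything falls off the work surface, if the arm or the gripper's body presses on something with over 40 N, if the wrist force passes 120 N, or if a joint passes its speed limit or range.

### The arm

A 6-joint arm with a two-finger parallel gripper is mounted at the origin on a cart in front of the work surface, level with it; the furniture and walls round the work are solid. World frame = base frame: x ahead of the robot, y to its left, z up, the work surface at z = 0. Lengths are in mm, angles in rad, forces in N, time in s.
With the tool pointing down it reaches from about 350 to 975 mm from the base axis. Payload 7.1 kg.
Tool frame: the origin (TCP) lies on the centre line of the jaws, within the pads' length; the fingertips stand 8 mm ahead of it and the grasp point (between the pads) lies 11 mm behind it; z points along the fingers, x is the direction in which the jaws open and shut, and the axes are right-handed (so a half turn about z gives the same grasp; the last joint's range is limited). The gripper opens to 88 mm and grips with 3 to 60 N. Pads are 20 mm wide; open, the fingers measure 115 mm over their backs; the gripper's body (75 mm by 178 mm) begins 61 mm behind the grasp point.
Start: joints at [1.235, 0.423, 1.63, -0, 1.089, -0.019], TCP at [194.673, 593.891, 191.175] pointing down, gripper open.
Joint ranges: [-3, 3], [-0.9, 2.11], [0.09, 2.58], [-1.31, 4.45], [0.11, 2.69], [-2.54, 2.54]. Speed limits (rad/s): [2.39, 2.39, 3.01, 3.14, 3.14, 3.14].

### API

Orientations are given as a rotation vector (axis times angle).
In Python, from workcell import ctrl gives the robot as it stands.
- The arm moves only by the shell command python3 -m handwheel 'ROWS'. ROWS is JSON, a list of rows, each a list of 3 entries, a list of its own where there are three numbers: the turn, a rotation vector about the tool's x, y, z in rad, then the shift along the tool's x, y, z in mm, then the opening, from 0 (shut) to 1 (fully open). In form: [[[ax, ay, az], [tx, ty, tz], jaw], ...]. A call has exactly 10 rows; each row shifts and turns the pose as measured when the row begins, along the tool's axes as they then stand; what a row does not reach is not made up. A row lasts 1/12 s, in which the tool goes at most 41.7 mm and 7.16 degrees, less where a joint would pass 70% of its speed; a pose out of reach is approached as far as the arm can. A call with a gripper value outside its range is refused whole. The fingers move at their own pace and stop on an object; the grip force is fixed at half the most. Time passes only in rows, so rows that do not move let the fingers close, or fill a call up. It gives the time, the measured TCP pose, the force and the opening at its end, in the units of the state.
- ctrl.get_obs(): the state, without advancing time (a new reading comes with each control period).
- ctrl.get_image(name): name is "side" or "top" or "wrist"; returns a dict with "pixels" (420x560x3 uint8, red, green, blue), "camera_matrix" (3x3 intrinsics, pixels), "rvec" (rotation vector, rad) and "tvec" (3), from world to camera coordinates, as OpenCV has them. Camera axes: x right, y down, z forward; pixel columns grow to the right and rows downward; lengths in mm; the calibration is good to about 2 mm. A picture is of the moment at which its call begins. There is no depth.
- ctrl.close_job(): hands the job in, once; it reports no verdict.
Trained networks look in a picture, given as the dict that the camera call returned (one of the last four; its "shot" number tells which), for a name from the list of things; names that differ only in an ending like _2 or _b are one class to them, and where a whole thing is asked for, a point or a joint stands for the part that bears it (a point fixed in the world has none). Each returns a list of dicts, best first, with "score" (0 to 1); they miss things now and then, are a little off and sometimes report something else, mostly with a low value. They report only what shows in the picture. A call takes as long as a camera call. They do not tell look-alikes from the thing itself.
- ctrl.look_for(picture, query): "position" ([x, y, z] in mm, in the coordinates of the camera as it stood for that picture, good to about 4 mm: the middle of the surface that is visible of it).
- ctrl.spot_point(picture, query): "position" ([x, y, z] in mm, in the coordinates of the camera as it stood for that picture, good to about 4 mm: a listed point, or the origin of a listed thing).
The state is a dict: "t": time; "qpos": joint angles; "qvel": joint speeds; "joint_torque": joint torques, N m; "ee_pos": TCP position; "orientation": TCP orientation; "ft_force": force on the tool from outside, world axes, zero at the start; "moment": the same for the moment, N m; "width": finger opening in mm.
Only numpy, scipy, OpenCV 4.12 (cv2) and the standard library are available. Lean on these libraries where they do the work, as an engineer would, in place of code of your own. Each camera call takes 0.05 s, during which the arm holds its last target.

## Working session

There is one attempt and no reset: what is moved stays moved. The work goes in short steps, Python scripts to look and compute and a shell command to move; the robot and the scene stay as the last step left them, time stands still between calls to the robot, and variables do not carry over. Pictures are saved under pics/ and viewed, and the job is handed in when it is done.

```bash
ls; mkdir -p pics; cat > h.py <<'E'
import numpy as np, cv2
from workcell import ctrl
def shot(cam,name):
    p=ctrl.get_image(cam); cv2.imwrite(f'pics/{name}.png',cv2.cvtColor(p['pixels'],cv2.COLOR_RGB2BGR)); return p
def RT(p):
    return cv2.Rodrigues(np.array(p['rvec'],float))[0],np.array(p['tvec'],float).reshape(3)
def toworld(p,c):
    R,t=RT(p); return R.T@(np.array(c)-t)
def ray(p,u,v,z):
    R,t=RT(p); d=R.T@np.linalg.inv(np.array(p['camera_matrix']))@np.array([u,v,1.]); o=-R.T@t
    return o+d*(z-o[2])/d[2]
def proj(p,X):
    R,t=RT(p); c=np.array(p['camera_matrix'])@(R@np.array(X,float)+t); return c[:2]/c[2]
E
python3 - <<'E'
from h import *
print(ctrl.get_obs())
for c in ['top','side']:
    p=shot(c,c+'0')
    for n in ['panel','mark','white_mark','roller','board','sole_mid','beaker','dish','bottle','forceps']:
        for d in ctrl.spot_point(p,n)[:3]:
            w=toworld(p,d['position']); print(c,n,round(d['score'],2),w.round(),proj(p,w).round())
E
```

```text
pics
{'t': 0.0, 'qpos': array([ 1.23498262e+00,  4.23839884e-01,  1.63066320e+00, -7.32628021e-06,
        1.08857821e+00, -1.89832986e-02]), 'qvel': array([ 0.00098561, -0.00146364,  0.00054309, -0.0005395 ,  0.00026813,
       -0.00025034]), 'joint_torque': array([-2.49952527e-04, -5.44649148e+01, -2.73659384e+01,  6.42934721e-02,
        2.29060685e-02, -1.43394800e-04]), 'ee_pos': array([194.49810494, 593.3518624 , 190.41284999]), 'orientation': array([ 2.54336929e+00,  1.84268765e+00, -1.91295220e-03]), 'ft_force': array([0.49969039, 0.7502096 , 0.45696203]), 'moment': array([-0.01285622, -0.00564388, -0.02096149]), 'width': 87.58219040298525}
top panel 0.56 [466. 270.  -0.] [275. 231.]
top roller 0.73 [429. 474.  20.] [207. 237.]
top roller 0.63 [468. 267.  35.] [275. 228.]
top board 0.66 [631. 200.  -1.] [300. 181.]
top sole_mid 0.71 [633. 200.   4.] [300. 180.]
top beaker 0.67 [625. 442.   3.] [224. 178.]
top dish 0.83 [442. 596.   2.] [170. 231.]
top bottle 0.76 [523. 566.   2.] [182. 206.]
top forceps 0.44 [ 389. -132.    0.] [403. 264.]
side panel 0.75 [464. 269.   1.] [251. 228.]
side mark 0.42 [633. 199.  -0.] [316. 241.]
side roller 0.83 [429. 470.  24.] [244. 195.]
side roller 0.78 [464. 266.  35.] [251. 217.]
side board 0.58 [633. 201.   1.] [316. 240.]
side board 0.51 [468. 266.  36.] [252. 217.]
side sole_mid 0.87 [635. 203.   5.] [317. 239.]
side beaker 0.66 [443. 600.   2.] [252. 189.]
side dish 0.72 [441. 595.  -0.] [251. 190.]
side bottle 0.93 [518. 564.   2.] [274. 192.]
side forceps 0.89 [ 388. -134.    1.] [191. 319.]
```

```bash
python3 - <<'E'
import cv2
a=cv2.imread('pics/top0.png')
cv2.imwrite('pics/top0z.png',cv2.resize(a[150:270,200:340],None,fx=5,fy=5,interpolation=cv2.INTER_CUBIC))
E
```

```text
(no output)
```

View pics/top0.png

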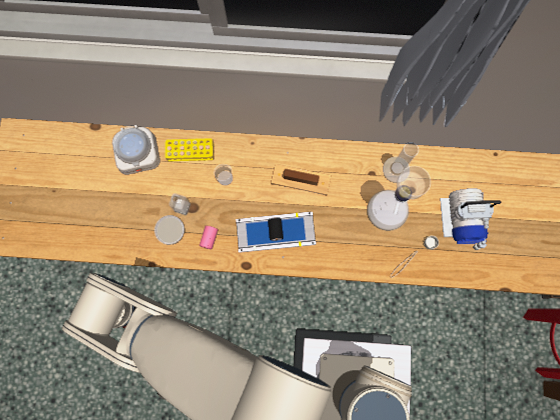

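View pics/top0z.png

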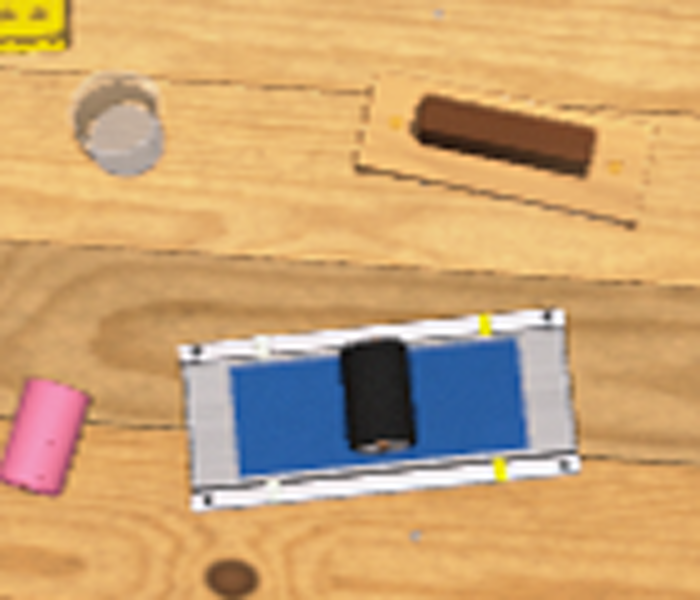

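View pics/side0.png

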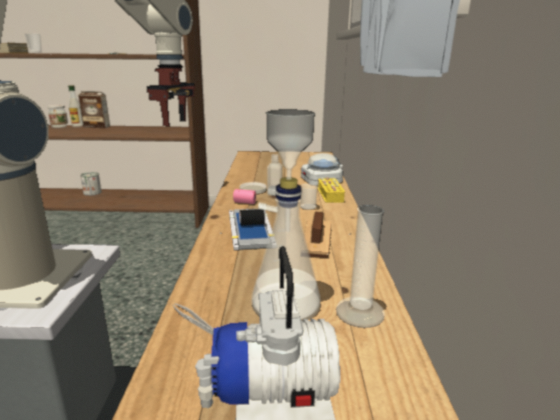

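```bash
cat >> h.py <<'E'
from scipy.spatial.transform import Rotation as Ro
def tool():
    o=ctrl.get_obs(); return o,Ro.from_rotvec(o['orientation']).as_matrix(),np.array(o['ee_pos'])
def need(target,yaw=None):
    """yaw: wanted direction (world angle deg) of tool x, tool down. Turn about tool z first? prints total shift in present tool axes, and turn rotvec"""
    o,R,p=tool()
    print('t',round(o['t'],2),'pos',p.round(1),'toolx yaw',round(np.degrees(np.arctan2(R[1,0],R[0,0])),2),'down',R[:,2].round(4),'F',o['ft_force'].round(2),'M',o['moment'].round(3),'w',round(o['width'],1))
    if target is not None: print('shift tool',(R.T@(np.array(target)-p)).round(2))
    if yaw is not None:
        c,s=np.cos(np.radians(yaw)),np.sin(np.radians(yaw))
        T=np.array([[c,s,0],[s,-c,0],[0,0,-1]])
        print('turn',Ro.from_matrix(R.T@T).as_rotvec().round(4)); print('shift in target axes',(T.T@(np.array(target)-p)).round(2) if target is not None else '')
E
python3 - <<'E'
from h import *
o,R,p=tool(); print(R.round(3))
q=shot('wrist','w0'); Rc,t=RT(q)
print('cam centre',(-Rc.T@t).round(1),'in tool',(R.T@(-Rc.T@t-p)).round(1)); print('cam axes in tool',(R.T@Rc.T).round(3)); print(np.array(q['camera_matrix']).round(1))
tp=ctrl.get_image('top')
f=lambda u,v,z: ray(tp,200+u/5,150+v/5,z)
for n,(u,v),z in [('y1',(485,325),14),('y2',(500,468),14),('c1',(192,508),12),('c2',(580,470),12),('c3',(563,312),12),('c4',(180,348),12),('rib1',(424,97),61),('rib2',(596,128),61),('rib3',(590,152),61),('rib4',(418,120),61),('b1',(356,168),15),('b2',(634,226),15)]:
    print(n,f(u,v,z).round(1))
E
```

```text
[[ 0.311  0.95   0.   ]
 [ 0.95  -0.311  0.   ]
 [ 0.    -0.    -1.   ]]
cam centre [119.  617.3 386. ] in tool [  -1.4  -79.2 -194.8]
cam axes in tool [[ 1.     0.     0.001]
 [-0.     0.958  0.288]
 [-0.    -0.288  0.958]]
[[329.5   0.  276.6]
 [  0.  329.5 212.3]
 [  0.    0.    1. ]]
y1 [517.6 203.5  14. ]
y2 [428.9 188.4  14. ]
c1 [391.3 375.2  12. ]
c2 [431.4 139.3  12. ]
c3 [529.7 155.6  12. ]
c4 [490.3 391.4  12. ]
rib1 [648.  250.5  61. ]
rib2 [635.6 144.1  61. ]
rib3 [620.2 146.9  61. ]
rib4 [633.1 253.1  61. ]
b1 [612.2 291.   15. ]
b2 [587.  114.6  15. ]
```

View pics/w0.png

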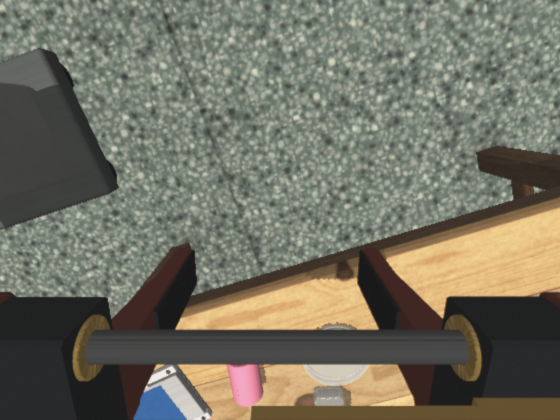

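```bash
python3 - <<'E'
import numpy as np
for k in range(20):
    a=np.radians(71.9-3.93*k); dx,dy=17.8,-19.65
    print(k,round(np.cos(a)*dx+np.sin(a)*dy,0),round(np.sin(a)*dx-np.cos(a)*dy,0))
E
```

```text
0 -13.0 23.0
1 -12.0 24.0
2 -10.0 25.0
3 -8.0 25.0
4 -6.0 26.0
5 -5.0 26.0
6 -3.0 26.0
7 -1.0 26.0
8 1.0 27.0
9 3.0 26.0
10 4.0 26.0
11 6.0 26.0
12 8.0 25.0
13 10.0 25.0
14 11.0 24.0
15 13.0 23.0
16 14.0 22.0
17 16.0 21.0
18 17.0 20.0
19 19.0 19.0
```

```bash
python3 -m handwheel '[[[0,0,0.069],[-13,23,-2],1],[[0,0,0.069],[-12,24,-2],1],[[0,0,0.069],[-10,25,-2],1],[[0,0,0.069],[-8,25,-2],1],[[0,0,0.069],[-6,26,-2],1],[[0,0,0.069],[-5,26,-2],1],[[0,0,0.069],[-3,26,-2],1],[[0,0,0.069],[-1,26,-2],1],[[0,0,0.069],[1,27,-2],1],[[0,0,0.069],[3,26,-2],1]]'
python3 -m handwheel '[[[0,0,0.069],[4,26,-2],1],[[0,0,0.069],[6,26,-2],1],[[0,0,0.069],[8,25,-2],1],[[0,0,0.069],[10,25,-2],1],[[0,0,0.069],[11,24,-2],1],[[0,0,0.069],[13,23,-2],1],[[0,0,0.069],[14,22,-2],1],[[0,0,0.069],[16,21,-2],1],[[0,0,0.069],[17,20,-2],1],[[0,0,0.069],[19,19,-2],1]]'
python3 - <<'E'
from h import *
need([634,199,90],-6.7)
p=shot('wrist','w1')
for n in ['panel','mark','white_mark','roller','board','sole_mid']:
    for d in ctrl.spot_point(p,n)[:2]:
        w=toworld(p,d['position']); print(n,round(d['score'],2),w.round(1),proj(p,w).round())
E
```

```text
t: 2.03
ee_pos: [373.8, 391.2, 211.5]
orientation: [-3.025, -0.839, -0.001]
ft_force: [0.1, 0.4, -0.6]
width: 87.9
t: 2.87
ee_pos: [549.3, 175.3, 233.7]
orientation: [-3.124, 0.289, -0.004]
ft_force: [-0.4, 0.7, -0.7]
width: 87.6
t 2.87 pos [549.3 175.3 233.7] toolx yaw -10.58 down [ 0.003   0.0042 -1.    ] F [-0.4   0.7  -0.69] M [-0.083  0.018  0.015] w 87.6
shift tool [ 78.57 -38.21 144.09]
turn [-0.0046 -0.0023 -0.0678]
shift in target axes [ 81.33 -33.45 143.74]
roller 0.9 [468.3 267.3  40.5] [191. 116.]
board 0.66 [6.338e+02 1.976e+02 5.000e-01] [338. 147.]
sole_mid 0.89 [635.  201.    8.1] [340. 145.]
```

View pics/w1.png

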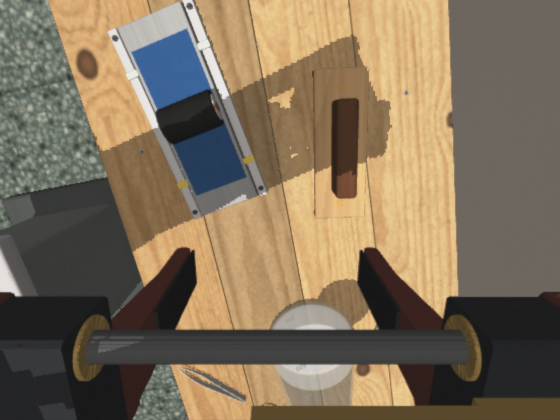

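```bash
python3 - <<'E'
import cv2
a=cv2.imread('pics/w1.png')
cv2.imwrite('pics/w1a.png',cv2.resize(a[0:150*3//2,100:280],None,fx=3.2,fy=2.6,interpolation=cv2.INTER_CUBIC)) if 0 else None
cv2.imwrite('pics/w1a.png',cv2.resize(a[0:120,100:280],None,fx=4,fy=4,interpolation=cv2.INTER_CUBIC))
cv2.imwrite('pics/w1b.png',cv2.resize(a[85:225,130:280],None,fx=4,fy=4,interpolation=cv2.INTER_CUBIC))
cv2.imwrite('pics/w1c.png',cv2.resize(a[60:225,300:380],None,fx=3.5,fy=3.5,interpolation=cv2.INTER_CUBIC))
E
```

```text
(no output)
```

View pics/w1a.png

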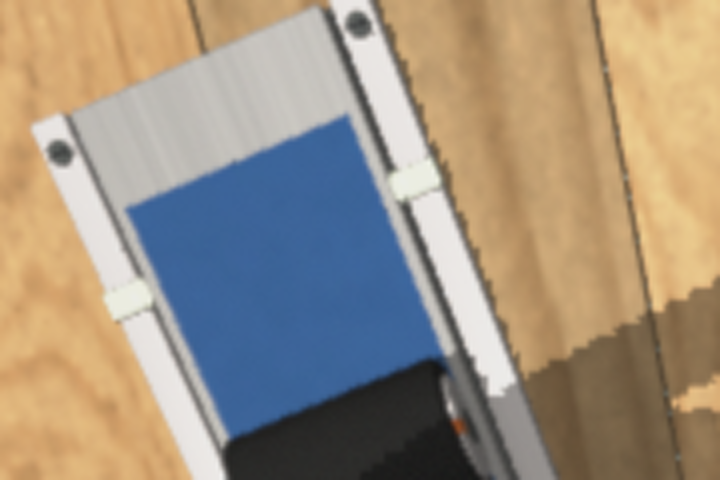

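View pics/w1b.png

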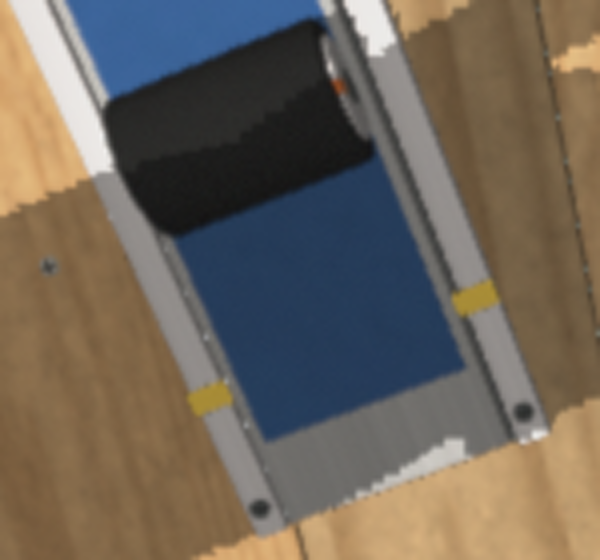

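View pics/w1c.png

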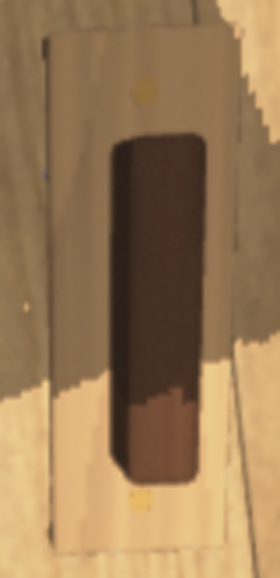

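```bash
python3 - <<'E'
from h import *
p=ctrl.get_image('wrist')
for zz in (11,25):
  P={k:ray(p,*v,zz)[:2] for k,v in dict(wL=(132.5,75),wR=(203.75,45),yL=(182.5,184.5),yR=(248.75,159.5),A=(115,38.2),B=(189.5,6),C=(195,212),D=(260.75,188)).items()}
  an=lambda d:round(np.degrees(np.arctan2(d[1],d[0])),2)
  c=(P['A']+P['B']+P['C']+P['D'])/4; m=(P['yL']+P['yR'])/2; w=(P['wL']+P['wR'])/2
  print(zz,'c',c,'m',m,'w',w,'gap',np.linalg.norm(P['yR']-P['yL']),np.linalg.norm(P['B']-P['A']),'len',np.linalg.norm(P['A']-P['C']))
  print('angles',an(P['yR']-P['yL']),an(P['wR']-P['wL']),an(P['A']-P['C'])-90,an(P['B']-P['D'])-90,an(m*-1+w)-90,'dist',np.linalg.norm(m-c),np.linalg.norm(w-c))
f=lambda u,v,z: ray(p,300+u/3.5,60+v/3.5,z)
for n,(u,v),z in [('d1',(145,92),20),('d2',(140,498),20),('rR1',(205,140),61),('rR2',(197,478),61),('rL1',(131,140),61),('rL2',(128,480),61),('k1',(50,28),20),('k2',(55,548),20),('k3',(225,542),20)]: print(n,f(u,v,z).round(1))
# roller: fit pose by silhouette tangents
import scipy.optimize as so
g=lambda u,v:np.array([130+u/4,85+v/4])
up=[g(105,100),g(325,18)]; lo=[g(175,235),g(373,155)]
R,t=RT(p); K=np.array(p['camera_matrix']); C=-R.T@t
def dist(q,c,a):
    d=R.T@np.linalg.inv(K)@np.array([*q,1.]); n=np.cross(d,a); return np.dot(c-C,n)/np.linalg.norm(n)
def fun(x,cc=35):
    a=np.array([np.cos(x[2]),np.sin(x[2]),0]); c=np.array([x[0],x[1],35.])
    # fix x along axis
    return [abs(dist(q,c,a))-21 for q in up+lo]+[0.01*np.dot(c-np.array([468,267,35]),a)]
r=so.least_squares(fun,[468,267,.17]); print('roller',r.x,np.degrees(r.x[2]),r.fun)
E
```

```text
11 c [459.97395499 268.00734434] m [471.98353331 198.04551767] w [447.73813416 335.57145155] gap 91.94456305604234 93.33692825896597 len 220.84456043465462
angles 10.16 10.19 10.099999999999994 10.030000000000001 10.0 dist 70.98511930541669 68.66311887899064
25 c [463.37304434 267.50996341] m [474.97992692 199.89404171] w [451.54750544 332.8085641 ] gap 88.8615502542682 90.2072277618821 len 213.4393742616864
angles 10.16 10.19 10.099999999999994 10.030000000000001 10.0 dist 68.6049020932182 66.36076115953925
d1 [641.2 270.9  20. ]
d2 [622.2 132.8  20. ]
rR1 [649.3 252.4  61. ]
rR2 [635.3 148.3  61. ]
rL1 [627.3 256.4  61. ]
rL2 [613.  151.7  61. ]
k1 [613. 296.  20.]
k2 [588.8 119.4  20. ]
k3 [651.1 110.5  20. ]
roller [4.67722566e+02 2.68632553e+02 1.68331894e-01] 9.644707066593531 [-5.07246829e-01 -1.62178198e+00 -4.64616083e-01 -1.64780954e+00
  2.54522757e-08]
```

```bash
python3 - <<'E'
from h import *
need([631.4,202,80],-7.8)
E
```

```text
t 3.27 pos [547.9 177.3 233.4] toolx yaw -10.27 down [ 0.0024  0.0042 -1.    ] F [-0.56  0.29  0.51] M [-0.051 -0.001 -0.028] w 87.9
shift tool [ 77.53 -38.48 153.71]
turn [-0.0045 -0.0017 -0.0431]
shift in target axes [ 79.39 -35.79 153.41]
```

```bash
python3 -m handwheel '[[[-0.002,-0.001,-0.02],[13,-6,22],1],[[-0.002,0,-0.02],[13,-6,22],1],[[0,0,0],[13,-6,22],1],[[0,0,0],[13,-6,22],1],[[0,0,0],[13,-6,22],1],[[0,0,0],[13,-6,22],1],[[0,0,0],[0,0,20],1],[[0,0,0],[0,0,0],1],[[0,0,0],[0,0,0],1],[[0,0,0],[0,0,0],1]]'
python3 - <<'E'
from h import *
need([631.4,202,32],-7.8)
p=shot('wrist','w2')
for n in ['board','sole_mid']:
    for d in ctrl.spot_point(p,n)[:2]:
        w=toworld(p,d['position']); print(n,round(d['score'],2),w.round(1),proj(p,w).round())
need([631.4,202,32],-7.8)
E
```

```text
t: 4.1
ee_pos: [630.2, 213.7, 78.3]
orientation: [-3.134, 0.187, -0.007]
ft_force: [-0.2, 0.3, 0.5]
width: 87.8
t 4.1 pos [630.2 213.7  78.3] toolx yaw -6.82 down [ 0.0043  0.0021 -1.    ] F [-0.24  0.32  0.52] M [-0.095  0.099 -0.035] w 87.8
shift tool [ 2.37 11.64 46.24]
turn [-0.0026 -0.004   0.0172]
shift in target axes [ 2.76 11.47 46.26]
board 0.85 [633.9 199.5   3.3] [283. 224.]
sole_mid 0.47 [632.6 195.9   5.9] [282. 229.]
t 4.25 pos [631.5 213.7  79.7] toolx yaw -6.86 down [ 0.0073  0.003  -1.    ] F [-0.95 -0.57  0.19] M [-0.065  0.081  0.008] w 87.7
shift tool [ 0.97 11.76 47.63]
turn [-0.0039 -0.0068  0.0165]
shift in target axes [ 1.49 11.56 47.67]
```

View pics/w2.png

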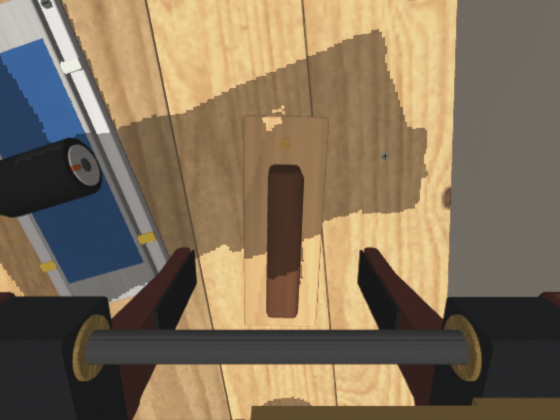

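```bash
python3 - <<'E'
from h import *
p=ctrl.get_image('wrist')
P=[ray(p,u,v,61) for u,v in [(273,165),(303,167),(298,318),(268,317)]]
for x in P: print(x.round(1))
print(np.mean(P,0), 'tool', [ctrl.get_obs()['ee_pos'].round(1)])
# projected tcp offset
R,t=RT(p);print((-R.T@t).round(1))
E
```

```text
[634.4 259.5  61. ]
[653.6 255.9  61. ]
[639.  143.6  61. ]
[616.8 147.2  61. ]
[635.98338179 201.56184684  61.        ] tool [array([631.6, 213.5,  79.7])]
[639.3 290.6 274.8]
```

```bash
python3 - <<'E'
from h import *
need([635,201.8,32],-8)
E
python3 -m handwheel '[[[-0.003,-0.005,0.018],[4,11,0],1],[[0,0,0],[1,1,0],1],[[0,0,0],[0,0,12],1],[[0,0,0],[0,0,12],1],[[0,0,0],[0,0,12],1],[[0,0,0],[0,0,10],1],[[0,0,0],[0,0,0],1],[[0,0,0],[0,0,0],1],[[0,0,0],[0,0,0],1],[[0,0,0],[0,0,0],1]]'
python3 - <<'E'
from h import *
need([635,201.8,32],-8)
E
```

```text
t 4.3 pos [631.6 213.5  79.7] toolx yaw -6.87 down [ 0.0074  0.003  -1.    ] F [ 0.1  -0.59  0.59] M [-0.058  0.075 -0.018] w 87.8
shift tool [ 4.45 11.44 47.67]
turn [-0.0039 -0.007   0.0198]
shift in target axes [ 5.01 11.16 47.68]
t: 5.13
ee_pos: [635.9, 198.8, 30.0]
orientation: [-3.133, 0.221, -0.004]
ft_force: [0.9, -0.7, 0.2]
width: 88.0
t 5.13 pos [635.9 198.8  30. ] toolx yaw -8.08 down [ 2.8e-03  8.0e-04 -1.0e+00] F [ 0.85 -0.67  0.19] M [-0.089  0.067 -0.028] w 88.0
shift tool [-1.27 -2.8  -2.05]
turn [-0.0012 -0.0027 -0.0014]
shift in target axes [-1.27 -2.8  -2.05]
```

```bash
python3 -m handwheel '[[[0,0,0],[0,-2,-2],1],[[0,0,0],[0,0,0],0],[[0,0,0],[0,0,0],0],[[0,0,0],[0,0,0],0],[[0,0,0],[0,0,0],0],[[0,0,0],[0,0,0],0],[[0,0,0],[0,0,0],0],[[0,0,0],[0,0,0],0],[[0,0,0],[0,0,0],0],[[0,0,0],[0,0,0],0]]'
python3 - <<'E'
from h import *
need([635,201.8,110],10.1)
p=shot('wrist','w3')
E
```

```text
t: 5.97
ee_pos: [637.7, 201.9, 34.7]
orientation: [-3.131, 0.22, -0.01]
ft_force: [-0.7, -0.7, 0.7]
width: 31.3
t 5.97 pos [637.7 201.9  34.7] toolx yaw -8.05 down [ 0.0067  0.0019 -1.    ] F [-0.66 -0.67  0.65] M [-0.057  0.06  -0.009] w 31.3
shift tool [ -2.22   0.23 -75.36]
turn [-0.0018 -0.0068 -0.3168]
shift in target axes [ -2.7   -0.42 -75.34]
```

View pics/w3.png

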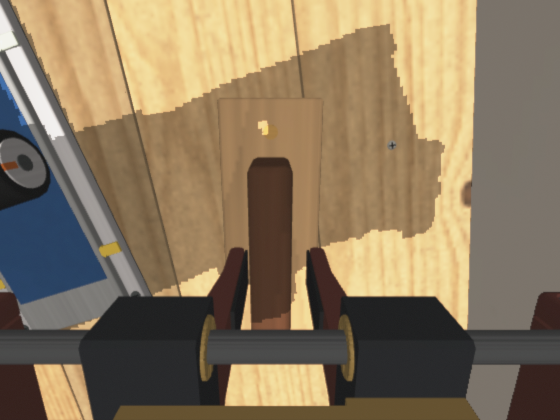

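```bash
python3 -m handwheel '[[[0,0,0],[0,0,2],0],[[0,0,0],[0,0,0],0],[[0,0,0],[0,0,0],0],[[0,0,0],[0,0,0],0],[[0,0,0],[0,0,0],0],[[0,0,0],[0,0,0],0],[[0,0,0],[0,0,0],0],[[0,0,0],[0,0,0],0],[[0,0,0],[0,0,0],0],[[0,0,0],[0,0,0],0]]'
python3 - <<'E'
from h import *
need([635,201.8,120],10.1)
E
```

```text
t: 6.85
ee_pos: [637.6, 201.8, 32.1]
orientation: [-3.132, 0.221, -0.01]
ft_force: [0.8, -0.3, -0.8]
width: 0.8
t 6.85 pos [637.6 201.8  32.1] toolx yaw -8.06 down [ 0.0063  0.0018 -1.    ] F [ 0.82 -0.34 -0.78] M [-0.098  0.113 -0.009] w 0.8
shift tool [ -2.05   0.09 -87.87]
turn [-0.0017 -0.0063 -0.3169]
shift in target axes [ -2.54  -0.49 -87.85]
```

```bash
python3 - <<'E'
from h import *
p=shot('wrist','w4'); need(None)
E
```

```text
t 6.9 pos [637.6 201.8  32.1] toolx yaw -8.05 down [ 0.0062  0.0018 -1.    ] F [ 0.13 -0.33 -0.51] M [-0.032 -0.022  0.012] w 0.8
```

View pics/w4.png

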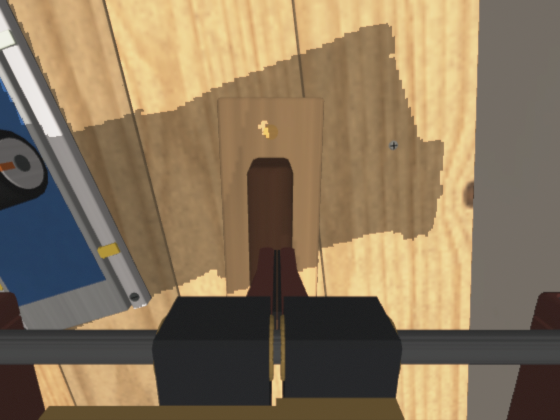

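```bash
python3 - <<'E'
from h import *
p=ctrl.get_image('wrist')
o,R,e=tool()
for tz in (-60,-11,0,8): print('tool z',tz,proj(p,e+R@np.array([0,0,tz])).round())
P=[ray(p,u,v,61) for u,v in [(251,160),(290,160)]]+[ray(p,u,v,20) for u,v in [(220,98),(321,98)]]
for x in P: print(x.round(1))
a=np.radians(82); d=np.array([np.cos(a),np.sin(a),0]); c=np.array([635.5,201.8,0])
for s in (55,0,-55): print('rib',s,proj(p,c+s*d+[0,0,61]).round(),proj(p,c+s*d+[0,0,20]).round())
s=shot('side','s4')
E
```

```text
tool z -60 [277. 290.]
tool z -11 [277. 248.]
tool z 0 [277. 242.]
tool z 8 [277. 237.]
[632.2 258.5  61. ]
[651.6 255.8  61. ]
[616.2 292.3  20. ]
[675.7 284.   20. ]
rib 55 [273. 161.] [274. 152.]
rib 0 [274. 261.] [274. 235.]
rib -55 [274. 346.] [274. 307.]
```

View pics/s4.png

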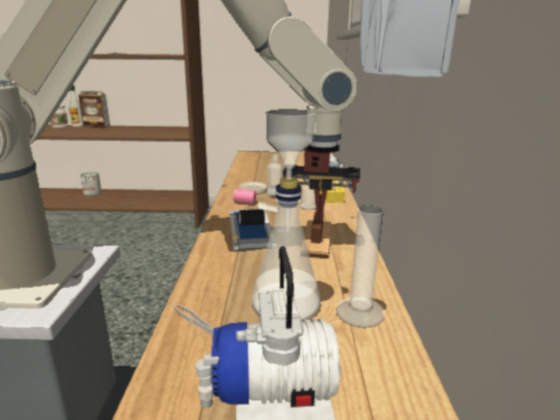

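```bash
python3 - <<'E'
from h import *
s=ctrl.get_image('side'); im=cv2.cvtColor(s['pixels'],cv2.COLOR_RGB2BGR)
b=cv2.resize(im[130:270,260:400],None,fx=5,fy=5,interpolation=cv2.INTER_CUBIC)
o,R,e=tool()
for tz,c in ((8,(0,0,255)),(-11,(0,255,0)),(-35,(255,0,0)),(-72,(255,0,255))):
    u=proj(s,e+R@np.array([0,0,tz])); print(tz,u.round(1)); cv2.circle(b,tuple(int(x) for x in (u-[260,130])*5),4,c,-1)
cv2.imwrite('pics/s4z.png',b)
E
```

```text
8 [318.4 231.7]
-11 [318.8 224.7]
-35 [319.2 215.7]
-72 [319.9 201.6]
```

View pics/s4z.png

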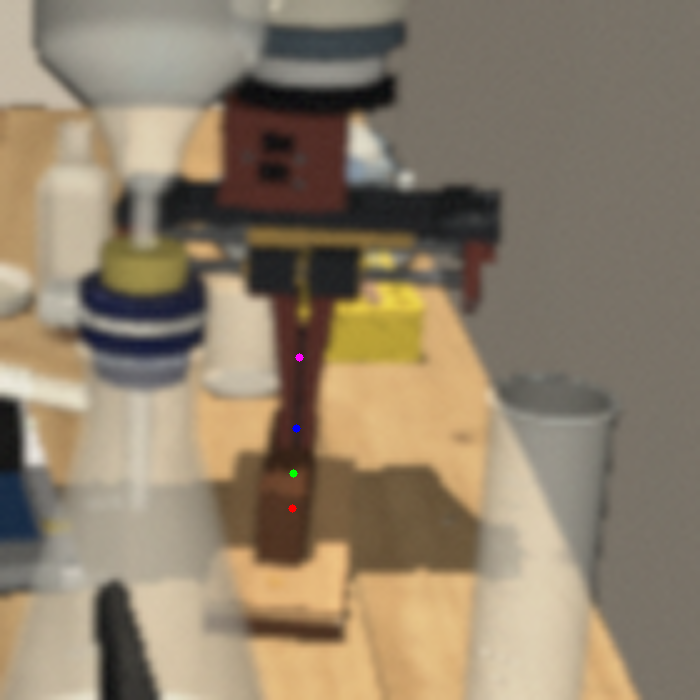

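```bash
python3 -m handwheel '[[[0,-0.005,0],[0,0,0],1],[[0,0,0],[0,0,0],1],[[0,0,0],[0,0,0],1],[[0,0,0],[0,0,0],1],[[0,0,0],[0,0,0],1],[[0,0,0],[0,0,0],1],[[0,0,0],[0,0,0],1],[[0,0,0],[0,0,8],1],[[0,0,0],[0,0,8],1],[[0,0,0],[0,0,8],1]]'
python3 - <<'E'
from h import *
need(None)
p=shot('wrist','w5'); need(None)
p=shot('side','s5')
im=cv2.imread('pics/s5.png')
cv2.imwrite('pics/s5z.png',cv2.resize(im[170:270,270:370],None,fx=6,fy=6,interpolation=cv2.INTER_CUBIC))
E
```

```text
t: 7.88
ee_pos: [639.1, 202.3, 8.3]
orientation: [-3.13, 0.22, -0.006]
ft_force: [-0.6, 0.4, -0.1]
width: 63.6
t 7.88 pos [639.1 202.3   8.3] toolx yaw -8.06 down [ 0.0043  0.0037 -1.    ] F [-0.56  0.38 -0.14] M [-0.098  0.068 -0.022] w 63.6
t 7.93 pos [637.8 201.9   6.3] toolx yaw -8.06 down [ 0.0015  0.0028 -1.    ] F [-1.66 -0.12 -1.15] M [-0.071  0.104  0.008] w 67.9
```

View pics/w5.png

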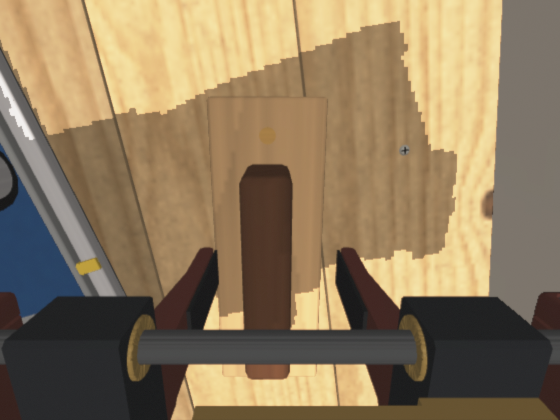

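View pics/s5z.png

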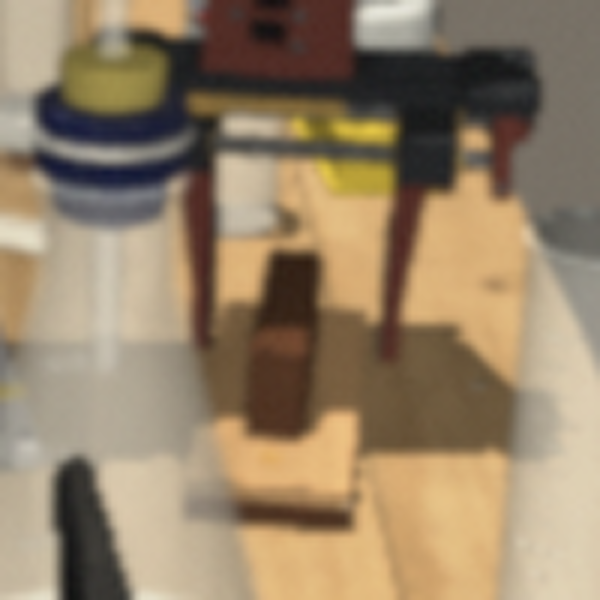

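```bash
python3 - <<'E'
from h import *
s=ctrl.get_image('side')
for u,v in [(270+388/6,170+360/6),(270+204/6,170+345/6)]:
    a=ray(s,u,v,0);b=ray(s,u,v,100)
    for y in (192,202): k=(y-a[1])/(b[1]-a[1]); print((a+(b-a)*k).round(1))
o,R,e=tool(); print(e)
for x in(-34,34):print([proj(s,e+R@np.array([x,0,z])).round(1) for z in (8,-35)])
E
```

```text
[676.2 192.   34. ]
[677.7 202.   29.6]
[600.7 192.   39.2]
[601.3 202.   34.8]
[638.00701913 201.96232352   7.53550206]
[array([304.6, 239.6]), array([305.2, 224. ])]
[array([331.7, 241.7]), array([332.8, 225.9])]
```

```bash
python3 -m handwheel '[[[0,0,0],[-4,0,2],1],[[0,0,0],[0,0,2],1],[[0,0,0],[0,0,0],0],[[0,0,0],[0,0,0],0],[[0,0,0],[0,0,0],0],[[0,0,0],[0,0,0],0],[[0,0,0],[0,0,0],0],[[0,0,0],[0,0,0],0],[[0,0,0],[0,0,0],0],[[0,0,0],[0,0,0],0]]'
python3 - <<'E'
from h import *
need(None)
p=shot('wrist','w6')
E
```

```text
t: 8.87
ee_pos: [634.5, 202.9, 4.1]
orientation: [-3.13, 0.22, -0.005]
ft_force: [-0.1, -0.1, -0.3]
width: 38.2
t 8.87 pos [634.5 202.9   4.1] toolx yaw -8.06 down [ 0.0032  0.0033 -1.    ] F [-0.15 -0.08 -0.35] M [-0.053  0.057  0.007] w 38.2
```

View pics/w6.png

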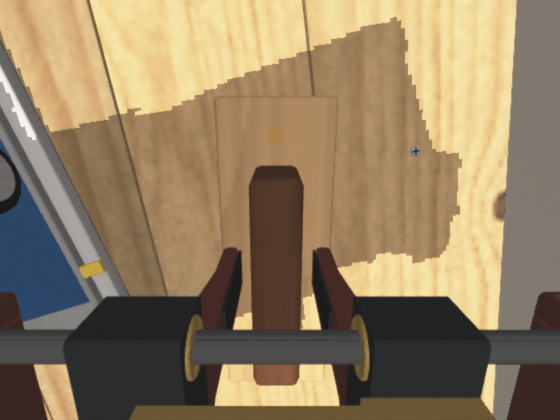

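```bash
python3 -m handwheel '[[[0,0,0],[0,0,0],0],[[0,0,0],[0,0,0],0],[[0,0,0],[0,0,0],0],[[0,0,0],[0,0,0],0],[[0,0,0],[0,0,0],0],[[0,0,0],[0,0,-2],0],[[0,0,0],[0,0,-2],0],[[0,0,0],[0,0,-2],0],[[0,0,0],[0,0,-2],0],[[0,0,0],[0,0,0],0]]'
python3 - <<'E'
from h import *
need(None)
p=shot('wrist','w7')
s=shot('side','s7');im=cv2.imread('pics/s7.png')
cv2.imwrite('pics/s7z.png',cv2.resize(im[170:270,270:370],None,fx=6,fy=6,interpolation=cv2.INTER_CUBIC))
need(None)
E
```

```text
t: 9.75
ee_pos: [633.2, 202.5, 11.6]
orientation: [-3.131, 0.221, -0.001]
ft_force: [0.7, 0.4, -1.9]
width: 23.9
t 9.75 pos [633.2 202.5  11.6] toolx yaw -8.06 down [ 6.0e-04  2.6e-03 -1.0e+00] F [ 0.69  0.39 -1.88] M [-0.056  0.088 -0.037] w 23.9
t 9.85 pos [633.  202.4  11.3] toolx yaw -8.06 down [ 3.0e-04  2.5e-03 -1.0e+00] F [-0.36 -0.39 -2.87] M [-0.053  0.059 -0.   ] w 23.3
```

View pics/w7.png

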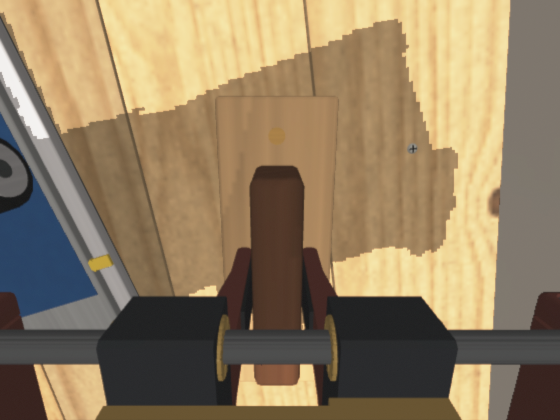

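View pics/s7z.png

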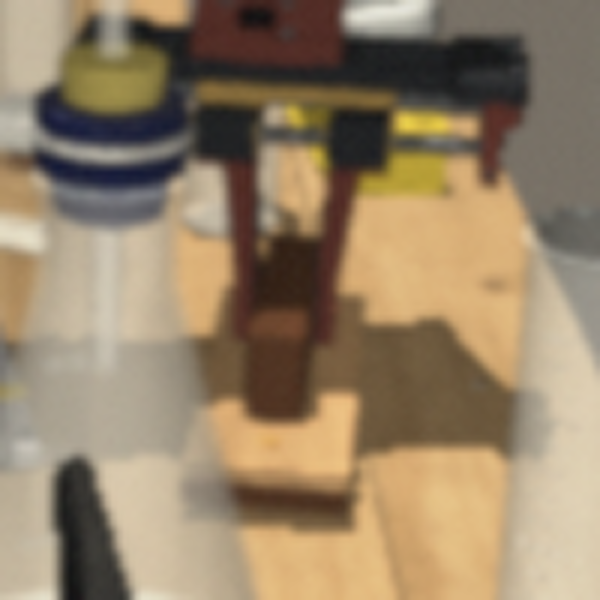

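```bash
python3 -m handwheel '[[[0,0,0],[0,0,-20],0],[[0,0,0],[0,0,-20],0],[[0,0,0],[0,0,-20],0],[[0,0,0],[0,0,-20],0],[[0,0,-0.053],[-15,-6,0],0],[[0,0,-0.053],[-15,-7,0],0],[[0,0,-0.053],[-15,-8,0],0],[[0,0,-0.053],[-14,-8,0],0],[[0,0,-0.053],[-14,-9,0],0],[[0,0,-0.053],[-13,-10,0],0]]'
python3 - <<'E'
from h import *
need([461.6,303,85],10.1)
E
```

```text
t: 10.68
ee_pos: [546.1, 250.4, 94.7]
orientation: [-3.125, -0.292, -0.003]
ft_force: [-0.4, -0.1, -3.0]
width: 23.7
t 10.68 pos [546.1 250.4  94.7] toolx yaw 10.66 down [ 0.0016  0.0027 -1.    ] F [-0.43 -0.05 -3.03] M [-0.013  0.069  0.019] w 23.7
shift tool [-73.29 -67.3    9.66]
turn [-0.0024 -0.0021  0.0098]
shift in target axes [-73.93 -66.6    9.65]
```

```bash
python3 -m handwheel '[[[0,0,0.005],[-13,-12,1],0],[[0,0,0],[-13,-12,1],0],[[0,0,0],[-13,-12,2],0],[[0,0,0],[-13,-12,2],0],[[0,0,0],[-13,-11,2],0],[[0,0,0],[-6,-6,2],0],[[0,0,0],[0,0,0],0],[[0,0,0],[0,0,0],0],[[0,0,0],[0,0,0],0],[[0,0,0],[0,0,0],0]]'
python3 - <<'E'
from h import *
need([461.6,303,85],10.1)
p=shot('wrist','w8')
s=shot('side','s8');im=cv2.imread('pics/s8.png')
cv2.imwrite('pics/s8z.png',cv2.resize(im[160:260,200:320],None,fx=6,fy=6,interpolation=cv2.INTER_CUBIC))
need([461.6,303,85],10.1)
E
```

```text
t: 11.52
ee_pos: [459.0, 304.0, 85.0]
orientation: [-3.125, -0.293, -0.004]
ft_force: [-0.3, 0.3, -3.0]
width: 23.9
t 11.52 pos [459. 304.  85.] toolx yaw 10.7 down [ 0.0023  0.0029 -1.    ] F [-0.3   0.3  -2.97] M [-0.031  0.047 -0.011] w 23.9
shift tool [ 2.34  1.49 -0.02]
turn [-0.0025 -0.0028  0.0105]
shift in target axes [ 2.36  1.47 -0.02]
t 11.62 pos [459.1 304.   85. ] toolx yaw 10.68 down [ 0.0024  0.003  -1.    ] F [ 0.28 -0.18 -2.04] M [-0.059  0.027  0.01 ] w 24.3
shift tool [ 2.28  1.42 -0.04]
turn [-0.0025 -0.0029  0.01  ]
shift in target axes [ 2.29  1.39 -0.04]
```

View pics/w8.png

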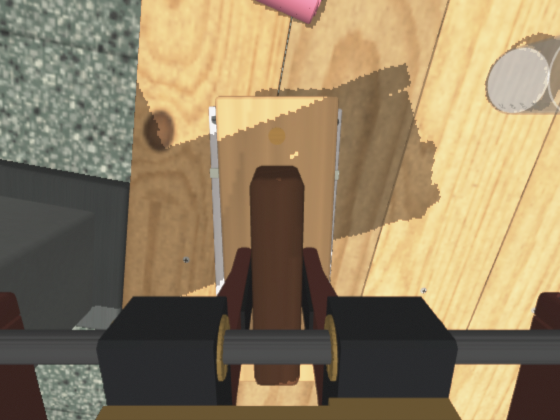

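View pics/s8z.png

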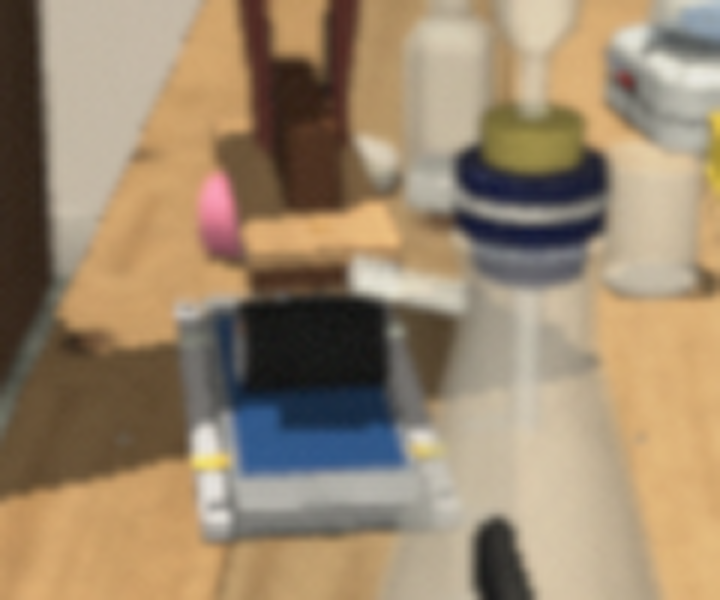

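```bash
cat >> h.py <<'E'
def avg(n=4,cam='top'):
    F=[];M=[];P=[]
    for i in range(n):
        ctrl.get_image(cam); o=ctrl.get_obs(); F.append(o['ft_force']);M.append(o['moment']);P.append(o['ee_pos'])
    o,R,p=tool()
    print('t',round(o['t'],2),'pos',np.mean(P,0).round(2),'yaw',round(np.degrees(np.arctan2(R[1,0],R[0,0])),2),'down',R[:,2].round(4),'F',np.mean(F,0).round(2),'sdz',np.std(np.array(F)[:,2]).round(2),'M',np.mean(M,0).round(3),'w',round(o['width'],1))
E
python3 -m handwheel '[[[0,0,0],[0,0,6],0],[[0,0,0],[0,0,6],0],[[0,0,0],[0,0,6],0],[[0,0,0],[0,0,5],0],[[0,0,0],[0,0,2],0],[[0,0,0],[0,0,0],0],[[0,0,0],[0,0,0],0],[[0,0,0],[0,0,0],0],[[0,0,0],[0,0,0],0],[[0,0,0],[0,0,0],0]]'
python3 - <<'E'
from h import *
avg(6)
s=shot('side','s9');im=cv2.imread('pics/s9.png')
cv2.imwrite('pics/s9z.png',cv2.resize(im[160:260,200:320],None,fx=6,fy=6,interpolation=cv2.INTER_CUBIC))
E
```

```text
t: 12.45
ee_pos: [460.3, 302.8, 56.4]
orientation: [-3.126, -0.289, -0.003]
ft_force: [0.2, 0.1, -3.2]
width: 23.6
t 12.75 pos [460.34 302.84  56.45] yaw 10.55 down [ 0.0017  0.0024 -1.    ] F [ 0.02 -0.07 -2.45] sdz 0.43 M [-0.062  0.058  0.008] w 24.0
```

View pics/s9z.png

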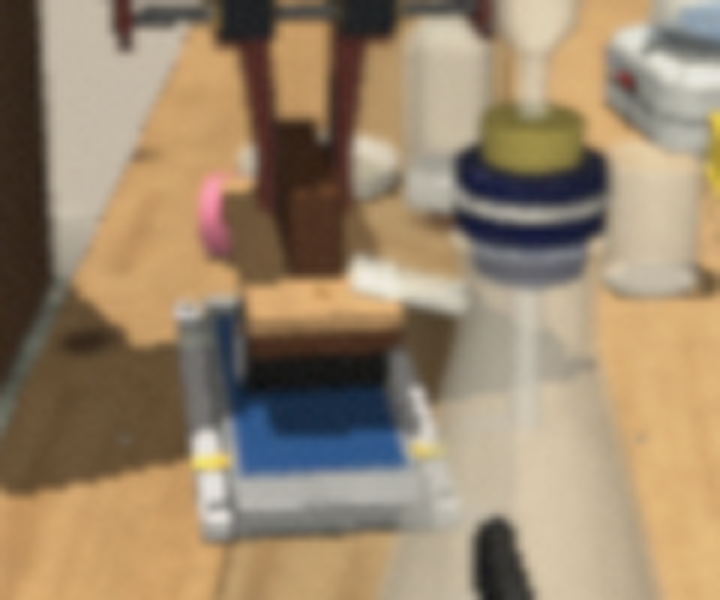

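```bash
python3 -m handwheel '[[[0,0,0],[0,0,0.5],0],[[0,0,0],[0,0,0.5],0],[[0,0,0],[0,0,0],0],[[0,0,0],[0,0,0],0],[[0,0,0],[0,0,0],0],[[0,0,0],[0,0,0],0],[[0,0,0],[0,0,0],0],[[0,0,0],[0,0,0],0],[[0,0,0],[0,0,0],0],[[0,0,0],[0,0,0],0]]'
python3 -c "
from h import *
avg(2)"
```

```text
t: 13.63
ee_pos: [460.4, 302.9, 55.8]
orientation: [-3.126, -0.288, -0.003]
ft_force: [-0.5, -0.3, -0.9]
width: 24.0
t 13.73 pos [460.35 302.88  55.72] yaw 10.55 down [ 0.0018  0.0025 -1.    ] F [ 0.4   0.22 -1.26] sdz 0.65 M [-0.144  0.081 -0.002] w 23.6
```

```bash
python3 -m handwheel '[[[0,0,0],[0,0,0.4],0],[[0,0,0],[0,0,0.3],0],[[0,0,0],[0,0,0],0],[[0,0,0],[0,0,0],0],[[0,0,0],[0,0,0],0],[[0,0,0],[0,0,0],0],[[0,0,0],[0,0,0],0],[[0,0,0],[0,0,0],0],[[0,0,0],[0,0,0],0],[[0,0,0],[0,0,0],0]]'
python3 -c "
from h import *
avg(2)"
```

```text
t: 14.57
ee_pos: [460.4, 303.0, 55.7]
orientation: [-3.126, -0.288, -0.003]
ft_force: [-0.7, 0.3, 0.3]
width: 24.0
t 14.67 pos [460.37 302.96  55.65] yaw 10.54 down [ 0.0019  0.0026 -1.    ] F [-1.25 -0.3   1.28] sdz 0.36 M [-0.259  0.263 -0.007] w 23.5
```

```bash
python3 -m handwheel '[[[0,0,0],[0,0,0.4],0],[[0,0,0],[0,0,0.4],0],[[0,0,0],[0,0,0],0],[[0,0,0],[0,0,0],0],[[0,0,0],[0,0,0],0],[[0,0,0],[0,0,0],0],[[0,0,0],[0,0,0],0],[[0,0,0],[0,0,0],0],[[0,0,0],[0,0,0],0],[[0,0,0],[0,0,0],0]]'
python3 -c "
from h import *
avg(2)"
```

```text
t: 15.5
ee_pos: [460.4, 303.1, 55.6]
orientation: [-3.126, -0.288, -0.003]
ft_force: [-0.9, -0.2, 1.9]
width: 24.0
t 15.6 pos [460.38 303.06  55.63] yaw 10.55 down [ 0.0019  0.0026 -1.    ] F [-1.26  0.02  1.66] sdz 0.06 M [-0.272  0.299 -0.033] w 23.7
```

```bash
python3 -m handwheel '[[[0,0,0],[0,1,0.1],0],[[0,0,0],[0,1,0.1],0],[[0,0,0],[0,1,0.05],0],[[0,0,0],[0,1,0.05],0],[[0,0,0],[0,1,0.05],0],[[0,0,0],[0,1,0.05],0],[[0,0,0],[0,1,0.05],0],[[0,0,0],[0,1,0.05],0],[[0,0,0],[0,1,0.05],0],[[0,0,0],[0,1,0.05],0]]'
python3 -c "
from h import *
avg(2)"
```

```text
t: 16.43
ee_pos: [462.3, 292.3, 55.4]
orientation: [-3.126, -0.288, -0.003]
ft_force: [-1.8, -0.4, 4.3]
width: 23.7
t 16.53 pos [462.36 292.21  55.41] yaw 10.54 down [ 0.0019  0.0027 -1.    ] F [-1.03 -1.03  3.62] sdz 0.16 M [-0.394  0.39  -0.078] w 23.6
```

```bash
python3 -m handwheel '[[[0,0,0],[0,1,0],0],[[0,0,0],[0,1,0],0],[[0,0,0],[0,1,0],0],[[0,0,0],[0,1,0],0],[[0,0,0],[0,1,0],0],[[0,0,0],[0,1,0],0],[[0,0,0],[0,1,0],0],[[0,0,0],[0,1,0],0],[[0,0,0],[0,1,0],0],[[0,0,0],[0,1,0],0]]'
python3 -c "
from h import *
avg(2)"
```

```text
t: 17.37
ee_pos: [464.2, 281.6, 55.2]
orientation: [-3.126, -0.288, -0.003]
ft_force: [-0.4, 0.8, 4.3]
width: 23.6
t 17.47 pos [464.24 281.44  55.25] yaw 10.54 down [ 0.0016  0.0026 -1.    ] F [-1.26 -0.24  2.31] sdz 0.06 M [-0.33   0.378 -0.018] w 23.7
```

```bash
python3 -m handwheel '[[[0,0,0],[0,1.3,0.05],0],[[0,0,0],[0,1.3,0.05],0],[[0,0,0],[0,1.3,0.05],0],[[0,0,0],[0,1.3,0.05],0],[[0,0,0],[0,1.3,0.05],0],[[0,0,0],[0,1.3,0.05],0],[[0,0,0],[0,1.3,0.05],0],[[0,0,0],[0,1.3,0.05],0],[[0,0,0],[0,1.3,0.05],0],[[0,0,0],[0,1.3,0.05],0]]'
python3 -c "
from h import *
avg(2)
s=shot('side','s10');im=cv2.imread('pics/s10.png')
cv2.imwrite('pics/s10z.png',cv2.resize(im[160:260,200:320],None,fx=6,fy=6,interpolation=cv2.INTER_CUBIC))
"
```

```text
t: 18.3
ee_pos: [466.7, 267.6, 55.0]
orientation: [-3.126, -0.288, -0.003]
ft_force: [-2.0, -0.4, 3.3]
width: 23.5
t 18.4 pos [466.72 267.44  54.96] yaw 10.54 down [ 0.0015  0.0026 -1.    ] F [-2.68 -1.09  4.87] sdz 0.22 M [-0.354  0.481 -0.006] w 23.7
```

View pics/s10z.png

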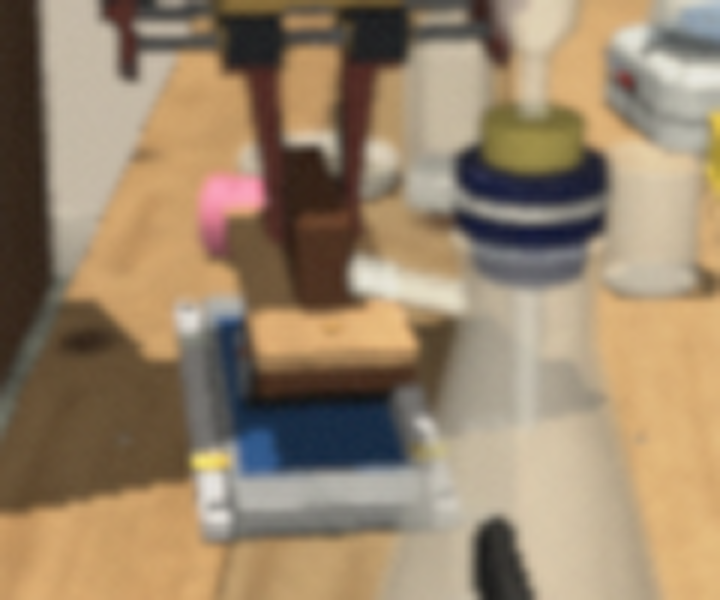

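```bash
python3 -m handwheel '[[[0,0,0],[-0.03,1.3,0.02],0],[[0,0,0],[-0.03,1.3,0.02],0],[[0,0,0],[-0.03,1.3,0.02],0],[[0,0,0],[-0.03,1.3,0.02],0],[[0,0,0],[-0.03,1.3,0.02],0],[[0,0,0],[-0.03,1.3,0.02],0],[[0,0,0],[-0.03,1.3,0.02],0],[[0,0,0],[-0.03,1.3,0.02],0],[[0,0,0],[-0.03,1.3,0.02],0],[[0,0,0],[-0.03,1.3,0.02],0]]'
python3 -c "
from h import *
avg(2)"
```

```text
t: 19.28
ee_pos: [469.1, 253.9, 54.7]
orientation: [-3.125, -0.289, -0.003]
ft_force: [-2.1, -0.9, 3.6]
width: 24.1
t 19.38 pos [469.15 253.69  54.73] yaw 10.54 down [ 0.0018  0.0029 -1.    ] F [-2.11 -0.76  4.8 ] sdz 0.16 M [-0.29   0.456 -0.032] w 23.9
```

```bash
python3 -m handwheel '[[[0,0,0],[-0.05,1.5,0.01],0],[[0,0,0],[-0.05,1.5,0.02],0],[[0,0,0],[-0.05,1.5,0.02],0],[[0,0,0],[-0.05,1.5,0.02],0],[[0,0,0],[-0.05,1.5,0.02],0],[[0,0,0],[-0.05,1.5,0.02],0],[[0,0,0],[-0.05,1.5,0.02],0],[[0,0,0],[-0.05,1.5,0.02],0],[[0,0,0],[-0.05,1.5,0.02],0],[[0,0,0],[-0.05,1.5,0.02],0]]'
python3 -c "
from h import *
avg(2)"
```

```text
t: 20.22
ee_pos: [471.9, 237.7, 54.4]
orientation: [-3.125, -0.289, -0.004]
ft_force: [-1.5, -0.2, 4.1]
width: 23.8
t 20.32 pos [471.95 237.56  54.43] yaw 10.54 down [ 0.0024  0.0032 -1.    ] F [-1.24 -0.89  4.07] sdz 0.29 M [-0.186  0.384  0.001] w 23.9
```

```bash
python3 -m handwheel '[[[0,0,0],[-0.05,1.5,0.02],0],[[0,0,0],[-0.05,1.5,0.02],0],[[0,0,0],[-0.05,1.5,0.02],0],[[0,0,0],[-0.05,1.5,0.02],0],[[0,0,0],[-0.05,1.5,0.02],0],[[0,0,0],[-0.05,1.5,0.02],0],[[0,0,0],[-0.05,1.5,0.02],0],[[0,0,0],[-0.05,1.5,0.02],0],[[0,0,0],[-0.05,1.5,0.02],0],[[0,0,0],[-0.05,1.5,0.02],0]]'
python3 -c "
from h import *
avg(2)"
```

```text
t: 21.15
ee_pos: [474.7, 221.6, 54.1]
orientation: [-3.125, -0.289, -0.005]
ft_force: [-1.7, -0.9, 3.0]
width: 23.8
t 21.25 pos [474.78 221.48  54.13] yaw 10.54 down [ 0.0031  0.0036 -1.    ] F [-0.81  0.09  3.1 ] sdz 0.1 M [-0.164  0.325  0.025] w 23.7
```

```bash
python3 -m handwheel '[[[0,0,0],[-0.03,1.5,0.03],0],[[0,0,0],[-0.03,1.5,0.03],0],[[0,0,0],[-0.03,1.5,0.03],0],[[0,0,0],[-0.03,1.5,0.03],0],[[0,0,0],[-0.03,1.5,0.03],0],[[0,0,0],[-0.03,1.5,0.03],0],[[0,0,0],[-0.03,1.5,0.03],0],[[0,0,0],[-0.03,1.5,0.03],0],[[0,0,0],[-0.03,1.5,0.03],0],[[0,0,0],[-0.03,1.5,0.03],0]]'
python3 -c "
from h import *
avg(2)
s=shot('side','s11');im=cv2.imread('pics/s11.png')
cv2.imwrite('pics/s11z.png',cv2.resize(im[190:270,210:310],None,fx=8,fy=7.5,interpolation=cv2.INTER_CUBIC))
p=shot('wrist','w11');p=shot('top','t11');im=cv2.imread('pics/t11.png');cv2.imwrite('pics/t11z.png',cv2.resize(im[190:270,220:330],None,fx=7,fy=7,interpolation=cv2.INTER_CUBIC))
"
```

```text
t: 22.08
ee_pos: [477.6, 205.6, 53.8]
orientation: [-3.125, -0.289, -0.006]
ft_force: [-0.9, -0.6, 2.9]
width: 23.9
t 22.18 pos [477.64 205.41  53.83] yaw 10.54 down [ 0.0035  0.0038 -1.    ] F [-0.91 -1.02  3.59] sdz 0.44 M [-0.097  0.322  0.02 ] w 23.6
```

View pics/s11z.png

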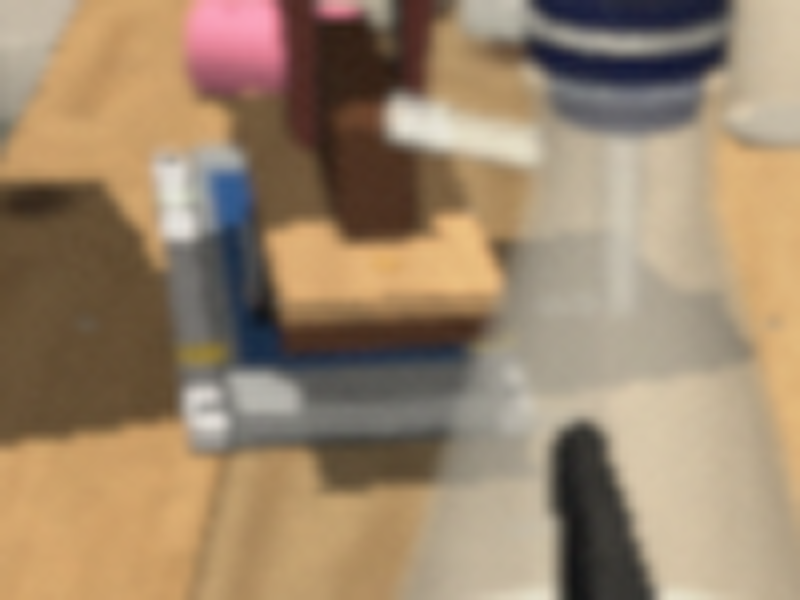

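View pics/w11.png

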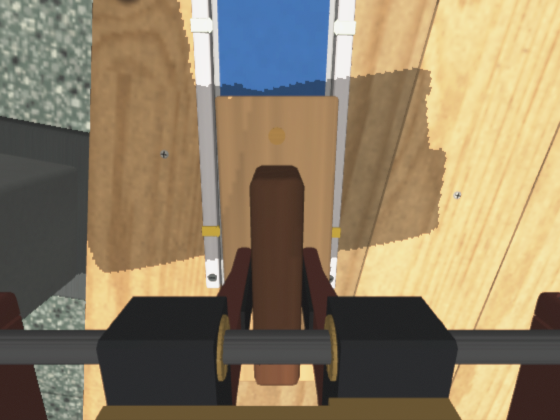

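View pics/t11z.png

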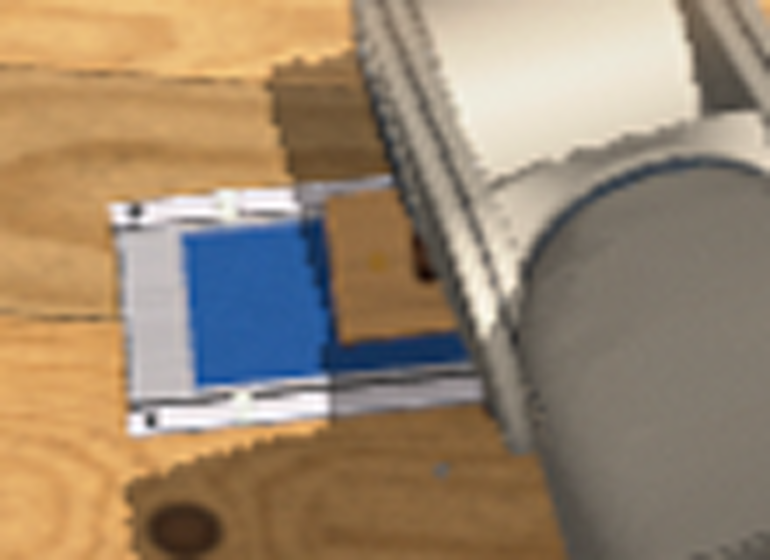

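```bash
python3 -c "
from h import *
import cv2
p=ctrl.get_image('wrist')
im=cv2.cvtColor(p['pixels'],cv2.COLOR_RGB2HSV)
m=cv2.inRange(im,(22,130,90),(35,255,255))
n,l,st,c=cv2.connectedComponentsWithStats(m)
for i in range(1,n):
    if st[i,4]>25: print(st[i],c[i].round(1),ray(p,*c[i],12).round(1))
P=[ray(p,*q,11) for q in [(202.5,25),(344,25.5),(211,231.5),(336,232.5)]]
for x in P: print(x.round(1))
print((P[2]+P[3])/2,np.degrees(np.arctan2(*(P[3]-P[2])[[1,0]])),np.degrees(np.arctan2(*(P[1]-P[0])[[1,0]])))
need(None)
"
```

```text
[202 226  18  10 168] [210.4 230.8] [428.9 189.   12. ]
[332 228   9  10  78] [335.8 232.2] [523.2 205.3  12. ]
[405.8 327.3  11. ]
[495.5 343.8  11. ]
[429.2 188.1  11. ]
[523.6 204.7  11. ]
[476.43081512 196.41318596  11.        ] 10.009677591637839 10.425983563278729
t 22.38 pos [477.6 205.8  53.8] toolx yaw 10.55 down [ 0.0034  0.0039 -1.    ] F [-1.38 -0.4   4.05] M [-0.061  0.348  0.028] w 23.7
```

```bash
python3 - <<'E'
from h import *
import scipy.optimize as so
tp=ctrl.get_image('top')
im=cv2.imread('pics/top0.png'); hsv=cv2.cvtColor(im,cv2.COLOR_BGR2HSV)
# dark mask of roller: V<60
g=im.astype(float).max(2)
R,t=RT(tp); K=np.array(tp['camera_matrix']); C=-R.T@t; print('cam',C.round())
L=[];Rr=[]
for v in range(221,239):
    row=g[v,262:292]
    # subpixel threshold 80
    idx=np.where(row<80)[0]
    if len(idx)<6: continue
    i,j=idx[0],idx[-1]
    thr=80
    a=i-1+(row[i-1]-thr)/(row[i-1]-row[i]); b=j+(thr-row[j])/(row[j+1]-row[j])
    L.append((262+a,v));Rr.append((262+b,v))
    print(v,round(262+a,2),round(262+b,2))
def dist(q,c,a):
    d=R.T@np.linalg.inv(K)@np.array([*q,1.]); n=np.cross(d,a); return np.dot(c-C,n)/np.linalg.norm(n)
sel=slice(3,-4)
def fun(x):
    a=np.array([np.cos(x[2]),np.sin(x[2]),0]); c=np.array([467.,x[0],35.])
    return [abs(dist(q,c,a))-21-x[1] for q in L[sel]+Rr[sel]]
r=so.least_squares(fun,[267,0,.17]); print(r.x,np.degrees(r.x[2]),np.round(r.fun,1))
# yellow
m=cv2.inRange(hsv[200:250,285:310],(20,120,120),(36,255,255)); n,l,st,c=cv2.connectedComponentsWithStats(m)
for i in range(1,n):
    msk=l==i; print(st[i,4],(c[i]+[285,200]).round(2),ray(tp,*(c[i]+[285,200]),12).round(1))
E
```

```text
cam [ 203.  215. 1575.]
221 267.6 280.95
222 267.55 281.25
223 267.65 281.31
224 267.67 281.33
225 267.82 281.5
226 267.85 281.55
227 268.43 281.63
228 268.48 281.64
229 268.47 281.61
230 268.54 281.85
231 268.56 282.27
232 268.55 282.36
233 268.65 282.31
234 268.67 282.51
235 268.82 282.55
236 268.86 282.65
237 268.81 282.64
238 269.44 282.64
[ 2.67638192e+02 -5.07359450e-01  1.80501451e-01] 10.34197132233421 [ 0.4  0.3  0.5 -0.9 -0.8 -0.4 -0.3 -0.   0.3  0.3  0.6  0.1  0.2  0.
 -0.  -0.4 -0.8 -0.4  0.5  0.5 -0.   0.3]
10 [296.5 214. ] [521.1 205.2  12. ]
11 [299.36 243.82] [428.4 190.3  12. ]
```

```bash
python3 -m handwheel '[[[0,0,0],[-0.03,1.5,0.03],0],[[0,0,0],[-0.03,1.5,0.03],0],[[0,0,0],[-0.03,1.5,0.03],0],[[0,0,0],[-0.03,1.5,0.03],0],[[0,0,0],[-0.03,1.5,0.03],0],[[0,0,0],[-0.03,1.5,0.03],0],[[0,0,0],[-0.03,1.5,0.03],0],[[0,0,0],[-0.03,1.5,0.03],0],[[0,0,0],[-0.03,1.5,0.03],0],[[0,0,0],[-0.03,1.5,0.03],0]]'
python3 -c "
from h import *
avg(2)"
```

```text
t: 23.27
ee_pos: [480.4, 189.9, 53.5]
orientation: [-3.124, -0.289, -0.006]
ft_force: [-0.8, -0.5, 3.5]
width: 23.9
t 23.37 pos [480.42 189.77  53.51] yaw 10.56 down [ 0.0038  0.0042 -1.    ] F [-1.04 -0.5   3.19] sdz 0.28 M [-0.029  0.318  0.006] w 23.7
```

```bash
python3 -m handwheel '[[[0,0,0],[-0.03,1.5,0.03],0],[[0,0,0],[-0.03,1.5,0.03],0],[[0,0,0],[-0.03,1.5,0.03],0],[[0,0,0],[-0.03,1.5,0.03],0],[[0,0,0],[-0.03,1.5,0.03],0],[[0,0,0],[-0.03,1.5,0.03],0],[[0,0,0],[-0.03,1.5,0.03],0],[[0,0,0],[-0.03,1.5,0.03],0],[[0,0,0],[-0.03,1.5,0.03],0],[[0,0,0],[-0.03,1.5,0.03],0]]'
python3 -c "
from h import *
avg(2)
s=shot('side','s12');im=cv2.imread('pics/s12.png')
cv2.imwrite('pics/s12z.png',cv2.resize(im[190:270,210:310],None,fx=8,fy=7.5,interpolation=cv2.INTER_CUBIC))"
```

```text
t: 24.2
ee_pos: [483.2, 173.8, 53.2]
orientation: [-3.124, -0.289, -0.007]
ft_force: [-0.5, 0.0, 3.5]
width: 23.6
t 24.3 pos [483.26 173.7   53.17] yaw 10.56 down [ 0.0041  0.0043 -1.    ] F [-0.67 -1.    3.38] sdz 0.27 M [0.018 0.275 0.022] w 24.0
```

View pics/s12z.png

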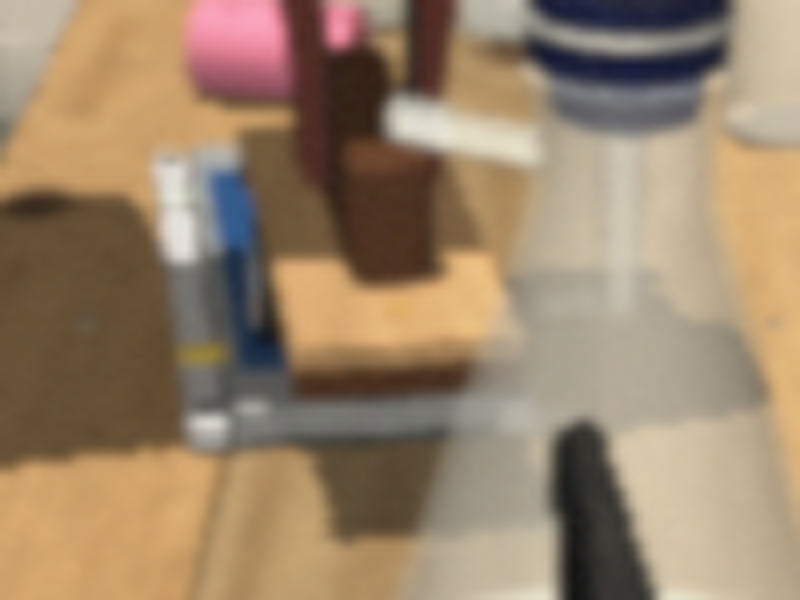

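```bash
python3 -m handwheel '[[[0,0,0],[-0.02,1.4,0.03],0],[[0,0,0],[-0.02,1.4,0.03],0],[[0,0,0],[-0.02,1.4,0.03],0],[[0,0,0],[-0.02,1.3,0.03],0],[[0,0,0],[0,1.2,0.03],0],[[0,0,0],[0,1,0.02],0],[[0,0,0],[0,0.6,0.01],0],[[0,0,0],[0,0.3,0.01],0],[[0,0,0],[0,0,0.01],0],[[0,0,0],[0,0,0.01],0]]'
python3 -c "
from h import *
avg(3,'wrist')"
```

```text
t: 25.18
ee_pos: [484.9, 164.6, 52.9]
orientation: [-3.124, -0.289, -0.007]
ft_force: [-0.7, 0.0, 4.1]
width: 23.9
t 25.33 pos [484.85 164.64  52.96] yaw 10.57 down [ 0.0041  0.0045 -1.    ] F [-1.3  -0.13  4.11] sdz 0.74 M [0.058 0.339 0.01 ] w 23.9
```

```bash
python3 -m handwheel '[[[0,0,0],[0,0,-4],0],[[0,0,0],[0,0,-6],0],[[0,0,0],[0,0,-8],0],[[0,0,0],[0,0,-8],0],[[0,0,0],[0,0,-8],0],[[0,0,0],[0,0,-8],0],[[0,0,0],[0,0,-4],0],[[0,0,0],[0,0,0],0],[[0,0,0],[0,0,0],0],[[0,0,0],[0,0,0],0]]'
python3 -c "
from h import *
need([634,202.5,60],-8)
s=shot('side','s13');im=cv2.imread('pics/s13.png')
cv2.imwrite('pics/s13z.png',cv2.resize(im[190:270,210:310],None,fx=8,fy=7.5,interpolation=cv2.INTER_CUBIC))
shot('wrist','w13')"
```

```text
t: 26.17
ee_pos: [484.3, 164.3, 103.7]
orientation: [-3.124, -0.29, -0.007]
ft_force: [0.2, 0.6, -2.8]
width: 23.8
t 26.17 pos [484.3 164.3 103.7] toolx yaw 10.6 down [ 0.0044  0.0041 -1.    ] F [ 0.18  0.61 -2.8 ] M [-0.033  0.065 -0.021] w 23.8
shift tool [154.    -9.88  44.53]
turn [-0.004  -0.0045  0.3247]
shift in target axes [142.97 -58.7   43.71]
```

View pics/s13z.png

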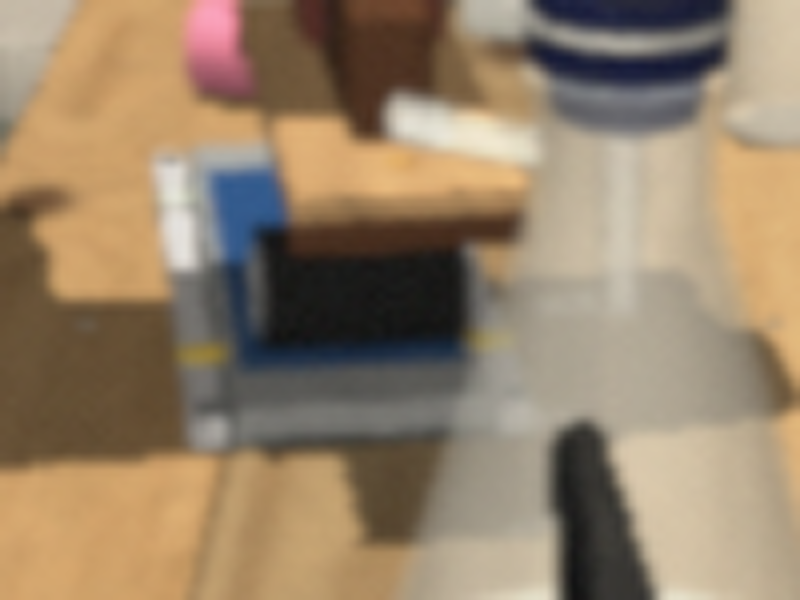

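```bash
python3 -m handwheel '[[[-0.002,-0.002,0.046],[22,-2,0],0],[[-0.002,-0.002,0.046],[22,-3,0],0],[[0,0,0.046],[22,-4,0],0],[[0,0,0.046],[21,-5,0],0],[[0,0,0.046],[21,-6,0],0],[[0,0,0.046],[20,-7,0],0],[[0,0,0.046],[14,-6,0],0],[[0,0,0],[0,0,0],0],[[0,0,0],[0,0,0],0],[[0,0,0],[0,0,0],0]]'
python3 - <<'E'
from h import *
need([634,202.5,8],-8)
p=shot('wrist','w14'); t=shot('top','t14')
im=cv2.imread('pics/t14.png');cv2.imwrite('pics/t14z.png',cv2.resize(im[190:270,220:330],None,fx=7,fy=7,interpolation=cv2.INTER_CUBIC))
im=cv2.imread('pics/w14.png');cv2.imwrite('pics/w14z.png',cv2.resize(im[100:300,0:200],None,fx=3,fy=3,interpolation=cv2.INTER_CUBIC))
E
```

```text
t: 27.1
ee_pos: [624.7, 204.2, 95.1]
orientation: [3.127, -0.236, -0.02]
ft_force: [-0.4, -0.9, -1.9]
width: 23.7
t 27.1 pos [624.7 204.2  95.1] toolx yaw -8.64 down [-0.0134 -0.0051 -0.9999] F [-0.4  -0.85 -1.93] M [-0.067  0.08  -0.005] w 23.7
shift tool [10.56 -0.28 86.98]
turn [ 0.007   0.0125 -0.0111]
shift in target axes [ 9.47  0.43 87.1 ]
```

View pics/w14.png

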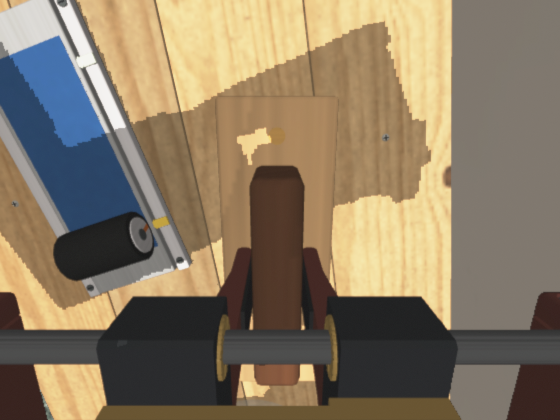

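View pics/t14z.png

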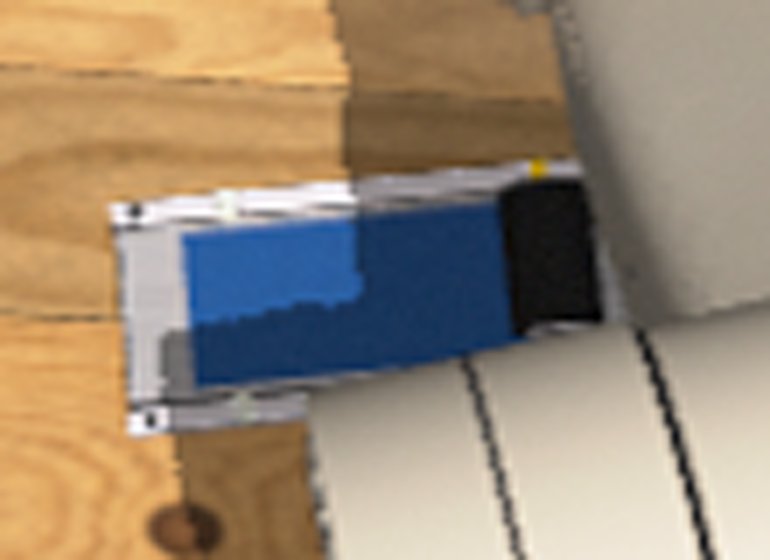

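```bash
cat > fit.py <<'E'
from h import *
import scipy.optimize as so,sys
def fit(name,thr=45,rows=(217,236),cols=(285,312)):
    tp=ctrl.get_image('top')
    im=cv2.imread(f'pics/{name}.png'); g=im.astype(float).max(2)
    R,t=RT(tp); K=np.array(tp['camera_matrix']); C=-R.T@t
    L=[];Rr=[]
    for v in range(*rows):
        row=g[v,cols[0]:cols[1]]; idx=np.where(row<thr)[0]
        if len(idx)<8: continue
        i,j=idx[0],idx[-1]
        if j+1>=len(row): continue
        a=i-1+(row[i-1]-thr)/(row[i-1]-row[i]); b=j+(thr-row[j])/(row[j+1]-row[j])
        print(v,round(cols[0]+a,2),round(cols[0]+b,2)); L.append((cols[0]+a,v));Rr.append((cols[0]+b,v))
    def dist(q,c,a):
        d=R.T@np.linalg.inv(K)@np.array([*q,1.]); n=np.cross(d,a); return np.dot(c-C,n)/np.linalg.norm(n)
    def fun(x):
        a=np.array([np.cos(x[2]),np.sin(x[2]),0]); c=np.array([474.7,x[0],35.])
        return [abs(dist(q,c,a))-21-x[1] for q in L+Rr]
    r=so.least_squares(fun,[198,0,.17],loss='soft_l1'); print('y at x=474.7',r.x,np.degrees(r.x[2]),np.round(fun(r.x),1))
if __name__=='__main__': fit(sys.argv[1])
E
python3 fit.py t14
```

```text
217 291.27 303.24
218 290.8 303.39
219 290.88 303.7
220 290.81 303.94
221 291.21 304.41
222 291.24 304.07
223 291.42 304.06
224 291.48 304.36
225 291.53 304.41
226 291.58 304.48
227 291.83 304.48
228 291.9 304.64
229 291.86 304.7
230 292.24 305.02
231 292.21 305.1
232 292.45 305.08
233 292.49 305.33
234 292.52 305.51
235 292.57 305.59
y at x=474.7 [ 1.97236857e+02 -1.59233135e+00  1.74476357e-01] 9.996758887356838 [-1.7  0.1  0.1  0.7 -0.2  0.  -0.2 -0.   0.2  0.3 -0.1  0.   0.5 -0.3
  0.1 -0.3 -0.1  0.1  0.3 -0.7 -0.6  0.   0.4  1.5  0.1 -0.3  0.3  0.1
 -0.1 -0.4 -0.3 -0.4  0.2  0.1 -0.3  0.1  0.3  0.2]
```

```bash
python3 -m handwheel '[[[0.004,0.006,-0.006],[5,0,8],0],[[0.003,0.006,-0.005],[5,0,12],0],[[0,0,0],[0,0,14],0],[[0,0,0],[0,0,14],0],[[0,0,0],[0,0,14],0],[[0,0,0],[0,0,10],0],[[0,0,0],[0,0,6],0],[[0,0,0],[0,0,3],0],[[0,0,0],[0,0,0],0],[[0,0,0],[0,0,0],0]]'
python3 - <<'E'
from h import *
avg(2)
need([634,202.5,4.5],-8)
E
```

```text
t: 28.08
ee_pos: [633.6, 201.3, 10.5]
orientation: [-3.133, 0.211, -0.006]
ft_force: [-0.5, 0.4, -2.4]
width: 23.9
t 28.18 pos [633.83 201.41  10.85] yaw -7.72 down [ 0.0045  0.0017 -1.    ] F [ 0.87 -0.28 -2.54] sdz 0.4 M [-0.037  0.035 -0.005] w 23.8
t 28.18 pos [633.9 201.5  11. ] toolx yaw -7.72 down [ 0.0045  0.0017 -1.    ] F [ 0.94 -0.18 -2.14] M [-0.091  0.016 -0.029] w 23.8
shift tool [-0.1  -1.03  6.49]
turn [-0.0023 -0.0042  0.0049]
shift in target axes [-0.07 -1.04  6.49]
```

```bash
python3 -m handwheel '[[[-0.002,-0.004,0],[0,0,1],0],[[0,0,0],[0,0,1],0],[[0,0,0],[0,0,1],0],[[0,0,0],[0,0,1],0],[[0,0,0],[0,0,1],0],[[0,0,0],[0,0,0.5],0],[[0,0,0],[0,0,0],0],[[0,0,0],[0,0,0],0],[[0,0,0],[0,0,0],0],[[0,0,0],[0,0,0],0]]'
python3 - <<'E'
from h import *
avg(3)
E
```

```text
t: 29.02
ee_pos: [635.8, 202.1, 7.6]
orientation: [-3.133, 0.211, -0.006]
ft_force: [-0.9, 0.6, -1.6]
width: 23.7
t 29.17 pos [635.83 202.12   7.58] yaw -7.71 down [ 0.0041  0.0015 -1.    ] F [ 0.02 -0.31 -1.81] sdz 0.2 M [-0.044  0.066  0.007] w 24.0
```

```bash
python3 -m handwheel '[[[0,0,0],[0,0,0.6],0],[[0,0,0],[0,0,0.6],0],[[0,0,0],[0,0,0.6],0],[[0,0,0],[0,0,0],0],[[0,0,0],[0,0,0],0],[[0,0,0],[0,0,0],0],[[0,0,0],[0,0,0],0],[[0,0,0],[0,0,0],0],[[0,0,0],[0,0,0],0],[[0,0,0],[0,0,0],0]]'
python3 - <<'E'
from h import *
avg(3)
E
```

```text
t: 30.0
ee_pos: [635.8, 202.1, 5.6]
orientation: [-3.133, 0.211, -0.006]
ft_force: [0.7, -0.3, -2.5]
width: 24.3
t 30.15 pos [635.87 202.13   5.6 ] yaw -7.71 down [ 0.0042  0.0015 -1.    ] F [ 0.02 -0.69 -2.03] sdz 0.36 M [-0.089  0.065  0.013] w 23.6
```

```bash
python3 -m handwheel '[[[0,0,0],[0,0,0.6],0],[[0,0,0],[0,0,0.6],0],[[0,0,0],[0,0,0.6],0],[[0,0,0],[0,0,0],0],[[0,0,0],[0,0,0],0],[[0,0,0],[0,0,0],0],[[0,0,0],[0,0,0],0],[[0,0,0],[0,0,0],0],[[0,0,0],[0,0,0],0],[[0,0,0],[0,0,0],0]]'
python3 - <<'E'
from h import *
avg(3)
E
```

```text
t: 30.98
ee_pos: [636.1, 202.2, 4.3]
orientation: [-3.133, 0.211, -0.007]
ft_force: [-0.4, -0.0, -1.3]
width: 23.8
t 31.13 pos [636.06 202.18   4.25] yaw -7.71 down [ 0.0046  0.0016 -1.    ] F [-0.19 -0.55 -0.45] sdz 0.48 M [-0.029  0.157  0.036] w 23.9
```

```bash
python3 -m handwheel '[[[0,0,0],[0,0,0.4],0],[[0,0,0],[0,0,0.3],0],[[0,0,0],[0,0,0],0],[[0,0,0],[0,0,0],1],[[0,0,0],[0,0,0],1],[[0,0,0],[0,0,0],1],[[0,0,0],[0,0,0],1],[[0,0,0],[0,0,0],1],[[0,0,0],[0,0,0],1],[[0,0,0],[0,0,0],1]]'
python3 - <<'E'
from h import *
need(None); shot('wrist','w15')
E
```

```text
t: 31.97
ee_pos: [637.4, 202.6, 4.5]
orientation: [-3.132, 0.211, -0.011]
ft_force: [1.1, 1.2, 0.4]
width: 67.3
t 31.97 pos [637.4 202.6   4.5] toolx yaw -7.71 down [ 0.0072  0.0023 -1.    ] F [1.06 1.19 0.43] M [-0.103  0.063 -0.024] w 67.3
```

View pics/w15.png

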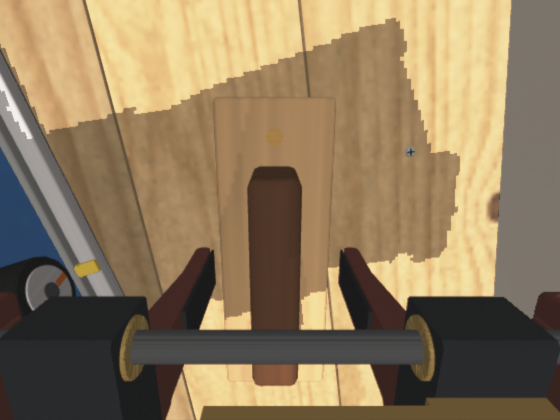

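Released. The board stands on the bench and the jaws are clear of the rib. I'll rise straight up and check.

```bash
python3 -m handwheel '[[[0,0,0],[0,0,-8],1],[[0,0,0],[0,0,-15],1],[[0,0,0],[0,0,-20],1],[[0,0,0],[0,0,-25],1],[[0,0,0],[0,0,-25],1],[[0,0,0],[0,0,-25],1],[[0,0,0],[0,0,-25],1],[[0,0,0],[0,0,-20],1],[[0,0,0],[0,0,0],1],[[0,0,0],[0,0,0],1]]'
python3 - <<'E'
from h import *
need(None); shot('wrist','w16'); shot('top','t16'); s=shot('side','s16')
im=cv2.imread('pics/s16.png')
cv2.imwrite('pics/s16z.png',cv2.resize(im[190:270,210:350],None,fx=5.5,fy=5.5,interpolation=cv2.INTER_CUBIC))
E
python3 fit.py t16 | tail -1
```

```text
t: 32.85
ee_pos: [636.3, 202.2, 185.4]
orientation: [-3.13, 0.211, -0.018]
ft_force: [0.1, 0.7, -1.7]
width: 87.9
t 32.85 pos [636.3 202.2 185.4] toolx yaw -7.71 down [ 0.0115  0.0036 -0.9999] F [ 0.09  0.74 -1.65] M [-0.122  0.074  0.002] w 87.9
 -0.  -0.3 -0.2 -0.3  0.2  0.2 -0.2  0.1  0.3  0.2]
```

View pics/w16.png

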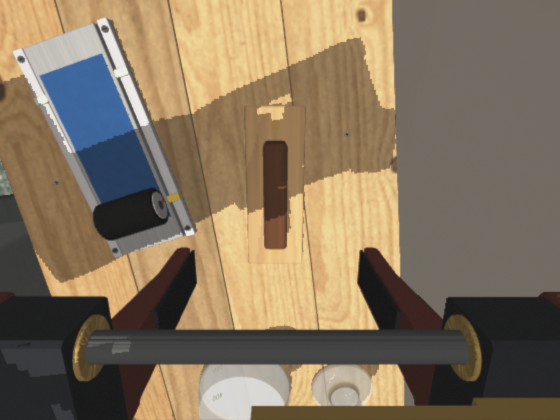

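View pics/s16z.png

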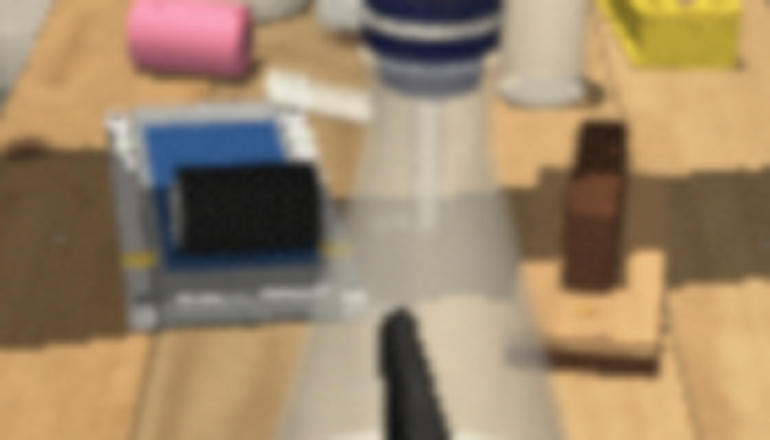

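```bash
python3 fit.py t16 | grep "y at"
python3 - <<'E'
from h import *
import scipy.optimize as so
im=cv2.imread('pics/w16.png')
cv2.imwrite('pics/w16z.png',cv2.resize(im[150:270,80:210],None,fx=5,fy=5,interpolation=cv2.INTER_CUBIC))
E
```

```text
y at x=474.7 [ 1.97266449e+02 -1.54169867e+00  1.73857706e-01] 9.961312789148744 [-1.6  0.1  0.1  0.6 -0.2 -0.1 -0.3 -0.1  0.3  0.3 -0.2  0.2  0.5 -0.2
```

View pics/w16z.png

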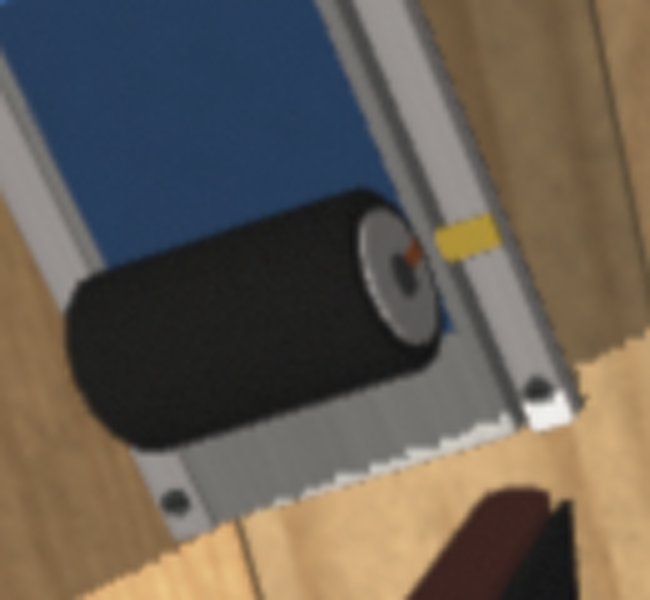

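```bash
python3 - <<'E'
from h import *
p=ctrl.get_image('wrist')
m=ray(p,80+468/5,150+238/5,12.5); h=ray(p,80+405/5,150+272/5,35); C=-RT(p)[0].T@RT(p)[1]
a=np.radians(100.1); y=np.array([np.cos(a),np.sin(a)])
print(m.round(1),h.round(1),'hub-mark along bed y',((h-m)[:2]@y).round(2))
E
```

```text
[517.6 204.1  12.5] [510.4 203.2  35. ] hub-mark along bed y 0.36
```

```bash
python3 -c "
from workcell import ctrl
print(ctrl.close_job())"
```

```text
the job is handed in; nothing more can be done
None
```

The coupon is rolled down and the job was handed in at about 33 s. The board was gripped by its rib, rolled about 140 mm along the bed and lifted straight off. It was then set down flat at its original spot on the bench, beyond the bed.

**Last checks**
- **Roller on the line:** a fit in the top camera puts it at y = 197.3 mm, against 197.7 mm for the line between the yellow pointers. The wrist camera shows its hub 0.4 mm from the line.
- **Roller parallel:** its axis reads 10.0°, against 10.1° for the bed. It did not move between the two fits, taken before and after the board was set down.
- **Load while rolling:** readings at the end of each move were about 4 to 7.5 N (noise around 0.5 N). The force between readings was not seen.
- **Load at the very start:** it built up from about 1 N in small steps. It was about 4 N when rolling began.
- **Board:** released and flat in the last pictures, with the gripper well above it. The gripper only ever held the rib, and I saw nothing else moved.

**What went wrong or disagreed**
- **First grip:** the jaws closed above the rib, because the fingertips stood about 30 to 40 mm higher than the reported tool position implied. I confirmed this in the side and wrist pictures and gripped again lower.
- **Sideways force:** up to about 2.7 N appeared partway along, and the board ended about 2 mm off to the side. Neither affected the roller's final position.

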